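Make up a cookie-cutter die and tighten its retainer plate crosswise

ROBOT

A 7-joint arm with a two-finger parallel gripper is mounted at the origin on the work surface. World frame = base frame: x ahead of the robot, y to its left, z up, the work surface at z = 0. Lengths are in m, angles in rad, forces in N, time in s.
With the tool pointing down it reaches from about 0.425 to 0.925 m from the base axis. Payload 6.8 kg.
Tool frame: the origin (TCP) lies between the finger pads; the fingertips stand 17 mm ahead of it and the grasp point (between the pads) lies 2 mm behind it; x points along the fingers, y is the direction in which the jaws open and shut, and the axes are right-handed (so a half turn about x gives the same grasp; the last joint's range is limited). The gripper opens to 85 mm and grips with 20 to 120 N. Pads are 22 mm wide; open, the fingers measure 114 mm over their backs; the gripper's body (76 mm by 85 mm) begins 54 mm behind the grasp point. The pads swing forward as they close: fully open they stand 13 mm farther back than shut.
Start: joints at [-1.247, 0.477, 0.022, 1.555, -0.011, 1.109, -0.083], TCP at [0.282, 0.613, 0.215] pointing down, gripper open.
Joint ranges: [-2.96, 2.96], [-0.34, 2.1], [-1.41, 1.46], [0.24, 2.44], [-1.37, 4.51], [0.17, 1.92], [-2.96, 2.96]. Speed limits (rad/s): [2.39, 2.39, 3.14, 3.14, 3.14, 3.14, 3.14].

INTERFACE

Orientations are given as a rotation vector (axis times angle).
In Python, from bench import r gives the robot as it stands. The module is installed in compiled form; this text tells all that it offers.
- The arm moves only by the tool apply_moves, never from a script. Its argument "increments" is text: rows parted by semicolons, each of 7 numbers parted by spaces: the finger opening in mm, from 0 to 85.4, then the shift along the tool's x, y, z normalised to -1 to 1, where 1 is 100 cm, then the turn, a rotation vector about the tool's x, y, z normalised to -1 to 1, where 1 is 0.12 rad. In form: gripper x y z wx wy wz; .... A call has exactly 8 rows; each row shifts and turns the commanded pose from where the row before left it, along the tool's axes as they then stand; what a row does not reach is not made up. A row lasts 1/10 s, in which the tool goes at most 50 mm and 8.59 degrees, less where a joint would pass 70% of its speed; a pose out of reach is approached as far as the arm can. A call with a number of a shift or a turn outside -1 to 1 is refused whole. A call with a gripper value outside its range is refused whole. The fingers move at their own pace and stop on an object; "squeeze" is the grip in N (left out, the last holds). Time passes only in rows, so rows that do not move let the fingers close, or fill a call up. It gives the time, the measured TCP pose, the force and the opening at its end, in the units of the state.
- r.get_obs(): the state, without advancing time (a new reading comes with each control period).
- r.grab_frame(name): name is "side" or "top"; returns a dict with "color" (400x640x3 uint8, blue, green, red), "fx", "fy", "cx", "cy" (pixels), "k1" (the pictures are not rectified: a ray, as slopes to the right and down, at radius r is drawn at 1 + k1 r^2 times it, then the intrinsics apply), "origin" and "orientation" of the camera in the world. Camera axes: x right, y up, looking along -z (the intrinsics and any distortion apply to the point x, -y, -z); pixel columns grow to the right and rows downward; lengths in m; the calibration is good to about 2 mm. A picture is of the moment at which its call begins. There is no depth.
- r.hand_in(): hands the job in, once; it reports no verdict.
The state is a dict: "clock": time; "joints": joint angles; "qvel": joint speeds; "tau": joint torques, N m; "tcp_pos": TCP position; "orientation": TCP orientation; "contact_force": force on the tool from outside, world axes, zero at the start; "moment": the same for the moment, N m; "grip_width": finger opening in m.
Only numpy, scipy, OpenCV 4.12 (cv2) and the standard library are available. Lean on these libraries where they do the work, as an engineer would, in place of code of your own. Each camera call takes 0.05 s, during which the arm holds its last target. There are 200 camera calls.

TASK

Make up the cookie-cutter die: seat every cutter insert lying on the table flat and square in a pocket of the green die block (any pocket, cutter upwards), then lay the aluminium retainer plate over them, flat in its recess with the cutters standing through its windows. Then tighten the four red wing nuts clockwise by a half turn each, fully to the stop, in cross order (one nut, then the one diagonally opposite, then the other two), finishing each before starting the next, so that the plate is pulled down evenly onto the block. Do not disturb the other things on the table.

Things in the scene. Friction and masses are not known exactly. Their poses are not given: they have to be found in the camera images.
- die: green die block, fixed, 224 mm square; origin at the centre of its underside. Its flat top (ledge) is 22 mm high, with four pockets. White rim bars, 8 mm high, 100 mm long along each side, bound a 151 mm square recess on the ledge, centred, for the plate. Four sprung pins (on x and y axes, 67 mm out) hold the loose plate 2 mm off the ledge until the nuts press it down. Pockets may stay empty
- pocket1 (a point): centre of the floor of pocket 1 of the die block (+x+y quadrant in the block's axes); the pocket is 52.4 mm square, sides along the block's x and y, 10 mm deep, its floor 12 mm above the table; pocket centres are 68 mm apart
- pocket2 (a point): centre of the floor of pocket 2 of the die block (-x+y quadrant in the block's axes); the pocket is 52.4 mm square, sides along the block's x and y, 10 mm deep, its floor 12 mm above the table; pocket centres are 68 mm apart
- pocket3 (a point): centre of the floor of pocket 3 of the die block (-x-y quadrant in the block's axes); the pocket is 52.4 mm square, sides along the block's x and y, 10 mm deep, its floor 12 mm above the table; pocket centres are 68 mm apart
- pocket4 (a point): centre of the floor of pocket 4 of the die block (+x-y quadrant in the block's axes); the pocket is 52.4 mm square, sides along the block's x and y, 10 mm deep, its floor 12 mm above the table; pocket centres are 68 mm apart
- plate: aluminium retainer plate, loose, 148 x 148 x 6 mm, 0.24 kg, with four 42 mm square windows (centres 34 mm from the middle in x and y) for the cutters; origin at the centre of its underside; any quarter turn fits. A black square post, 20 x 20 mm, sides along x and y, stands on its centre from 6 to 58 mm above the underside: grip it about 48 mm up, clear of the cutters
- insert_flower: cutter insert: a grey block 50 x 50 x 9.5 mm with a cutter outline standing on its middle from 9.5 to 37.5 mm: an orange four-petalled flower, petals along the block's x and y; the cutter is 32 mm across in y. About 70 g. Origin at the centre of the underside, z up. Absent in some runs. It fits any pocket, at any quarter turn
- insert_hexagon: cutter insert: a grey block 50 x 50 x 9.5 mm with a cutter outline standing on its middle from 9.5 to 37.5 mm: a bare steel hexagon with two flat sides facing +y and -y, corners at +x and -x; the cutter is 32 mm across in y. About 70 g. Origin at the centre of the underside, z up. Absent in some runs. It fits any pocket, at any quarter turn
- insert_square: cutter insert: a grey block 50 x 50 x 9.5 mm with a cutter outline standing on its middle from 9.5 to 37.5 mm: a yellow square, sides along the block's x and y; the cutter is 32 mm across in y. About 70 g. Origin at the centre of the underside, z up. Absent in some runs. It fits any pocket, at any quarter turn
- insert_octagon: cutter insert: a grey block 50 x 50 x 9.5 mm with a cutter outline standing on its middle from 9.5 to 37.5 mm: a red octagon, flat sides facing x and y; the cutter is 32 mm across in y. About 70 g. Origin at the centre of the underside, z up. Absent in some runs. It fits any pocket, at any quarter turn
- nut1 (a joint): turn of wing nut 1 in rad: 0 with its half-moon clamp washer facing away from the plate, growing clockwise seen from above, 3.14 at its hard stop with the washer over the plate's corner. Starts near 0, stays where left (friction 0.08 Nm). Coarse thread: it sinks 2.55 mm per rad (8 mm in the half turn)
- nut1_grip (a point): grip point of wing nut 1, on its axis, 132 mm from the block's centre at its corner (+x+y); turns with the nut: x along the wing towards the washer's side, z up. The red wing, 40 mm long and 12 mm thick, reaches 22 mm below and 10 mm above this point; the steel washer (half disc, radius 39 mm) lies 27 to 32 mm below it. Nut 1 is opposite 3, nut 2 opposite 4
- nut2 (a joint): turn of wing nut 2 in rad: 0 with its half-moon clamp washer facing away from the plate, growing clockwise seen from above, 3.14 at its hard stop with the washer over the plate's corner. Starts near 0, stays where left (friction 0.08 Nm). Coarse thread: it sinks 2.55 mm per rad (8 mm in the half turn)
- nut2_grip (a point): grip point of wing nut 2, on its axis, 132 mm from the block's centre at its corner (-x+y); turns with the nut: x along the wing towards the washer's side, z up. The red wing, 40 mm long and 12 mm thick, reaches 22 mm below and 10 mm above this point; the steel washer (half disc, radius 39 mm) lies 27 to 32 mm below it. Nut 1 is opposite 3, nut 2 opposite 4
- nut3 (a joint): turn of wing nut 3 in rad: 0 with its half-moon clamp washer facing away from the plate, growing clockwise seen from above, 3.14 at its hard stop with the washer over the plate's corner. Starts near 0, stays where left (friction 0.08 Nm). Coarse thread: it sinks 2.55 mm per rad (8 mm in the half turn)
- nut3_grip (a point): grip point of wing nut 3, on its axis, 132 mm from the block's centre at its corner (-x-y); turns with the nut: x along the wing towards the washer's side, z up. The red wing, 40 mm long and 12 mm thick, reaches 22 mm below and 10 mm above this point; the steel washer (half disc, radius 39 mm) lies 27 to 32 mm below it. Nut 1 is opposite 3, nut 2 opposite 4
- nut4 (a joint): turn of wing nut 4 in rad: 0 with its half-moon clamp washer facing away from the plate, growing clockwise seen from above, 3.14 at its hard stop with the washer over the plate's corner. Starts near 0, stays where left (friction 0.08 Nm). Coarse thread: it sinks 2.55 mm per rad (8 mm in the half turn)
- nut4_grip (a point): grip point of wing nut 4, on its axis, 132 mm from the block's centre at its corner (+x-y); turns with the nut: x along the wing towards the washer's side, z up. The red wing, 40 mm long and 12 mm thick, reaches 22 mm below and 10 mm above this point; the steel washer (half disc, radius 39 mm) lies 27 to 32 mm below it. Nut 1 is opposite 3, nut 2 opposite 4
- cutter_a: bystander: loose steel hexagon hand cutter, 60 mm, 22 mm high; origin at its underside
- cutter_b: bystander: loose yellow flower hand cutter, 72 mm, 22 mm high; origin at its underside
- sprinkles: bystander: jar of sprinkles, 52 mm across, 85 mm high; origin at its underside
- cup: bystander: blue mug, 72 mm across, 75 mm high; origin at its underside
- spatula: bystander: spatula lying on the table
- vanilla: bystander: bottle, 48 mm across, 130 mm high; origin at its underside

How it is judged:
By the outcome, as a careful person would: the job done as asked, in the order asked, and still so for the second after the job is handed in, with the robot touching nothing.
Of insert_flower, insert_hexagon, insert_square, insert_octagon only 2 to 3 are there at a start; the rules pass over those that are not, and their reading is None.
At some moment in a run one of insert_flower, insert_hexagon, insert_square, insert_octagon, plate may be knocked a few centimetres aside while the robot is not near it.
Once in a run the grip may slacken for a moment while it holds something.
It also fails if it takes over 210 s, if anything falls off the work surface, if the arm or the gripper's body presses on something with over 40 N, if the wrist force passes 120 N, or if a joint passes its speed limit or range.

## Working session

There is one attempt and no reset: what is moved stays moved. The work goes in short steps, Python scripts to look and compute and a tool call to move; the robot and the scene stay as the last step left them, time stands still between calls to the robot, and variables do not carry over. Pictures are saved under pics/ and viewed, about 12 in all and at most 16, crops included, and the job is handed in when it is done.

Besides the shell and the picture viewer there is one more tool, called after ">>>" in YAML: its name, and indented under it one key for each argument. apply_moves: Moves the arm, as the interface text tells. Scaled input: -1 to 1 covers 100 cm each way for a shift and 0.12 rad each way for a turn. Its arguments: {"type":"object","properties":{"increments":{"type":"string"},"squeeze":{"type":"number"}},"required":["increments"]}

```bash
ls; mkdir -p pics
cat > h.py <<'E'
import numpy as np, cv2
from scipy.spatial.transform import Rotation as R
from bench import r
def Rm(o):
    o=np.array(o,float)
    return o if o.shape==(3,3) else R.from_rotvec(o).as_matrix()
def ray(f,u,v):
    x=(u-f["cx"])/f["fx"]; y=(v-f["cy"])/f["fy"]
    rd=np.hypot(x,y); s=rd
    for _ in range(20): s=rd/(1+f["k1"]*s*s)
    k=s/rd if rd>0 else 1
    return np.array(f["origin"]), Rm(f["orientation"])@np.array([x*k,-y*k,-1])
def onz(f,u,v,z):
    o,d=ray(f,u,v); return o+d*(z-o[2])/d[2]
def proj(f,p):
    q=Rm(f["orientation"]).T@(np.array(p)-f["origin"]); x=q[0]/-q[2]; y=-q[1]/-q[2]
    k=1+f["k1"]*(x*x+y*y)
    return np.array([f["fx"]*x*k+f["cx"],f["fy"]*y*k+f["cy"]])
def snap(n,name):
    f=r.grab_frame(n); cv2.imwrite("pics/%s.png"%name,f["color"]); np.save("pics/%s.npy"%name,f,allow_pickle=True); return f
def load(name): return np.load("pics/%s.npy"%name,allow_pickle=True).item()
E
python3 - <<'E'
from h import *
np.set_printoptions(precision=4,suppress=True)
for n in("top","side"):
    f=snap(n,n+"0"); print({k:v for k,v in f.items() if k!="color"})
print(r.get_obs())
E
```

```text
pics
{'fx': 501.8082715717866, 'fy': 501.8082715717866, 'cx': 319.921297403231, 'cy': 209.77356893694244, 'k1': 0.034084235332756854, 'origin': array([ 0.4237, -0.0288,  1.335 ]), 'orientation': array([ 0.0587, -0.076 , -1.5829])}
{'fx': 370.76138121468074, 'fy': 370.76138121468074, 'cx': 320.52807702292466, 'cy': 198.00828294991973, 'k1': 0.006066260842766519, 'origin': array([ 0.1175, -0.5861,  0.7457]), 'orientation': array([ 0.7712, -0.2709, -0.5994])}
{'clock': 0.1, 'joints': array([-1.2471,  0.4777,  0.0223,  1.5563, -0.0115,  1.1093, -0.0831]), 'qvel': array([-0.0007, -0.0023,  0.0008, -0.0022,  0.0004, -0.0009,  0.0007]), 'tau': array([  0.0054, -59.7759,   1.6143, -28.1957,   0.0128,   0.005 ,
        -0.    ]), 'tcp_pos': array([0.2823, 0.6125, 0.2136]), 'orientation': array([ 0.3374,  1.5444, -0.34  ]), 'contact_force': array([0.5066, 0.9998, 0.6768]), 'moment': array([ 0.0018,  0.0062, -0.019 ]), 'grip_width': 0.08505326285640154}
```

View pics/top0.png

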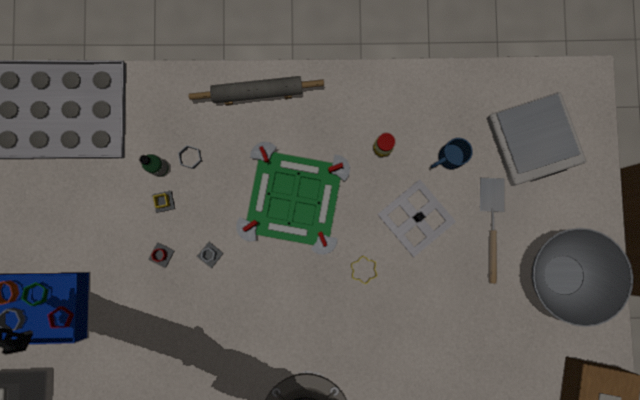

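View pics/side0.png

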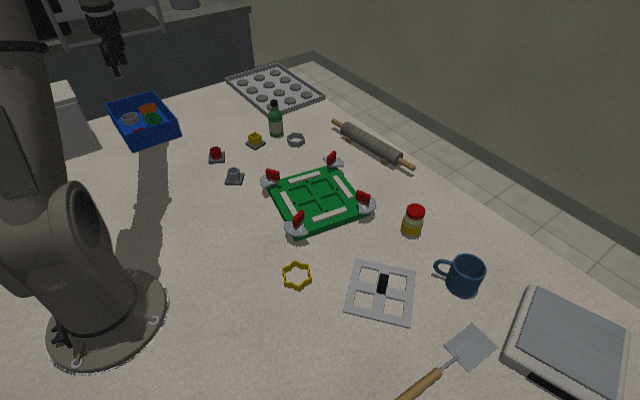

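Run:
```python
from h import *
np.set_printoptions(precision=4,suppress=True)
f=load("top0"); c=f["color"]
up=lambda im,k:cv2.resize(im,None,fx=k,fy=k,interpolation=cv2.INTER_CUBIC)
out=np.zeros((600,800,3),np.uint8)
a=up(c[185:270,140:225],4);out[:340,:340]=a
a=up(c[140:255,240:355],4);out[:460,340:800]=a
a=up(c[178:262,375:460],3);out[345:345+252,:255]=a
cv2.imwrite("pics/crop0.png",out)
hsv=cv2.cvtColor(c,cv2.COLOR_BGR2HSV)
roi=np.zeros(c.shape[:2],np.uint8);roi[140:255,235:360]=1
g=((hsv[...,0]>45)&(hsv[...,0]<85)&(hsv[...,1]>100)).astype(np.uint8)*roi
n,l,s,ce=cv2.connectedComponentsWithStats(g)
print("green",[(s[i],ce[i]) for i in range(1,n) if s[i,4]>100])
hull=cv2.convexHull(cv2.findNonZero(g)); hm=cv2.fillConvexPoly(np.zeros_like(g),hull,1)
w=((hsv[...,1]<60)&(hsv[...,2]>150)).astype(np.uint8)*hm
n,l,s,ce=cv2.connectedComponentsWithStats(w)
for i in range(1,n):
    if s[i,4]>60: print("white",s[i],ce[i],onz(f,*ce[i],0.030))
red=(((hsv[...,0]<8)|(hsv[...,0]>172))&(hsv[...,1]>150)&(hsv[...,2]>80)).astype(np.uint8)
n,l,s,ce=cv2.connectedComponentsWithStats(red)
for i in range(1,n):
    if s[i,4]>12: print("red",s[i],ce[i])
for p in[(163,201),(161,254),(209,254),(418,216)]: print(p,onz(f,*p,0.01), c[p[1]-2:p[1]+3:4,p[0]-9:p[0]+10:3].tolist() if 0 else "")
```

```text
green [(array([ 247,  152,   93,   93, 5181], dtype=int32), array([293.1722, 198.1677]))]
red [378 133  17  17 218] [385.8257 141.2844]
red [260 147   7  13  39] [263.0513 152.7436]
red [329 163  14   8  42] [335.1905 166.5   ]
red [243 221  13  10  42] [249.0476 225.2619]
red [319 232   7  14  44] [322.1364 238.5227]
(163, 201) [0.5658 0.3694 0.01  ] 
(161, 254) [0.4266 0.3727 0.01  ] 
(209, 254) [0.4247 0.2481 0.01  ] 
(418, 216) [ 0.5174 -0.3037  0.01  ]
```

View pics/crop0.png

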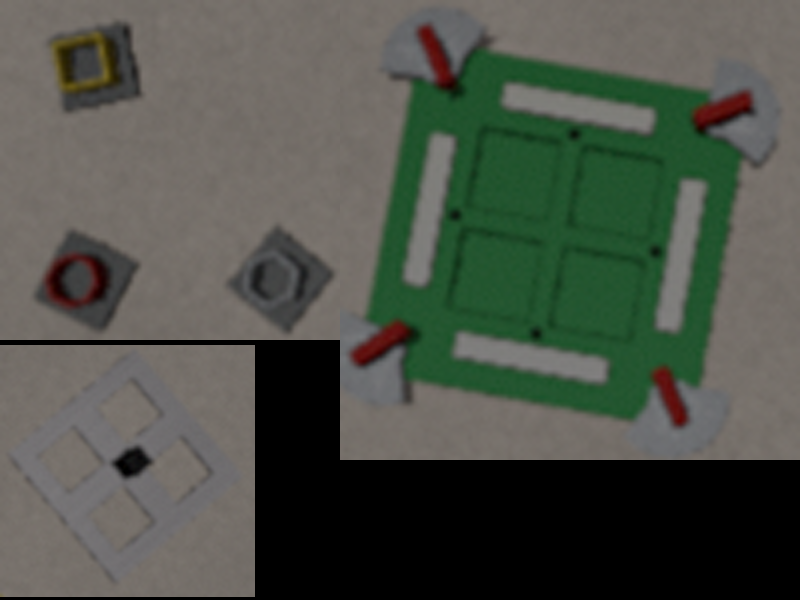

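```bash
cat > meas.py <<'E'
from h import *
np.set_printoptions(precision=4,suppress=True)
K=6
def crop(f,x0,y0,x1,y1):
    return cv2.resize(f["color"][y0:y1,x0:x1],None,fx=K,fy=K,interpolation=cv2.INTER_CUBIC)
def full(p,x0,y0): return (np.asarray(p,float)+.5)/K-.5+np.array([x0,y0])
def blobs(m,amin):
    n,l,s,ce=cv2.connectedComponentsWithStats(m.astype(np.uint8))
    return [(s[i,4],(l==i).astype(np.uint8),ce[i]) for i in range(1,n) if s[i,4]>amin*K*K]
def rect(m):
    c=max(cv2.findContours(m.astype(np.uint8),cv2.RETR_EXTERNAL,cv2.CHAIN_APPROX_NONE)[0],key=cv2.contourArea)
    return cv2.boxPoints(cv2.minAreaRect(c)),c
def die(f,box):
    im=crop(f,*box);h=cv2.cvtColor(im,cv2.COLOR_BGR2HSV)
    g=(h[...,0]>45)&(h[...,0]<90)&(h[...,1]>100)
    hull=cv2.convexHull(cv2.findNonZero(g.astype(np.uint8)))
    hm=cv2.erode(cv2.fillConvexPoly(np.zeros(g.shape,np.uint8),hull,1),np.ones((13,13)))
    w=(hm>0)&(h[...,1]<70)&(h[...,2]>100)
    P=[]
    for a,m,ce in blobs(w,60):
        b,_=rect(m); P.append(onz(f,*full(b.mean(0),*box[:2]),.030))
        q=np.array([onz(f,*full(x,*box[:2]),.030) for x in b]); print(" bar",a/K/K,P[-1],np.linalg.norm(q[0]-q[1]),np.linalg.norm(q[1]-q[2]))
    return np.array(P)
E
python3 - <<'E'
from meas import *
f=load("top0")
P=die(f,(235,140,360,255))
print("die",P.mean(0))
c=P.mean(0)[:2]
for p in P: d=p[:2]-c; print(np.linalg.norm(d),np.degrees(np.arctan2(d[1],d[0])))
box=(235,140,360,255);im=crop(f,*box);h=cv2.cvtColor(im,cv2.COLOR_BGR2HSV)
red=((h[...,0]<8)|(h[...,0]>170))&(h[...,1]>120)&(h[...,2]>60)
for a,m,ce in blobs(red,15):
    b,_=rect(m);q=np.array([onz(f,*full(x,*box[:2]),.075)[:2] for x in b])
    e=max([q[1]-q[0],q[2]-q[1]],key=np.linalg.norm);print("nut",q.mean(0),np.linalg.norm(q[0]-q[1]),np.linalg.norm(q[2]-q[1]),np.degrees(np.arctan2(e[1],e[0]))%180, "dist",np.linalg.norm(q.mean(0)-c),np.degrees(np.arctan2(*(q.mean(0)-c)[::-1])))
# inserts
for nm,box in dict(square=(145,183,182,220),octagon=(142,234,182,274),hexagon=(190,234,228,274)).items():
    im=crop(f,*box);h=cv2.cvtColor(im,cv2.COLOR_BGR2HSV)
    bg=np.median(im.reshape(-1,3),0).astype(float)
    m=(np.linalg.norm(im.astype(float)-bg,axis=2)>22)
    A=max(blobs(m,20),key=lambda t:t[0]); b,_=rect(A[1])
    q=np.array([onz(f,*full(x,*box[:2]),.005)[:2] for x in b])
    e=q[1]-q[0];print(nm,q.mean(0),np.linalg.norm(e),np.linalg.norm(q[2]-q[1]),np.degrees(np.arctan2(e[1],e[0]))%90)
    if nm!="hexagon":
        s=(h[...,1]>110)&(h[...,2]>60);b,cc=rect(max(blobs(s,5),key=lambda t:t[0])[1])
        q=np.array([onz(f,*full(x,*box[:2]),.035)[:2] for x in b]);e=q[1]-q[0];print("  cutter",q.mean(0),np.linalg.norm(e),np.linalg.norm(q[2]-q[1]),np.degrees(np.arctan2(e[1],e[0]))%90)
# plate
box=(370,172,465,268);im=crop(f,*box);h=cv2.cvtColor(im,cv2.COLOR_BGR2HSV)
print("plate/bg hsv",h[40,40],im[44*K,13*K], [im[int(y*K),int(x*K)].tolist() for x,y in((14,42),(30,36),(30,60))])
sat=h[...,1];m=(sat<25)
A=max(blobs(m,300),key=lambda t:t[0]);b,_=rect(A[1]);q=np.array([onz(f,*full(x,*box[:2]),.006)[:2] for x in b]);e=q[1]-q[0]
print("plate",q.mean(0),np.linalg.norm(e),np.linalg.norm(q[2]-q[1]),np.degrees(np.arctan2(e[1],e[0]))%90)
m=h[...,2]<55;A=max(blobs(m,5),key=lambda t:t[0]);b,_=rect(A[1])
for z in(.058,):print("post",np.array([onz(f,*full(x,*box[:2]),z)[:2] for x in b]))
o=r.get_obs();print(Rm(o["orientation"]))
E
```

```text
bar 218.75 [0.6504 0.0092 0.03  ] 0.016565525720559297 0.1005609890850846
 bar 224.55555555555554 [0.5844 0.1076 0.03  ] 0.10057943887780679 0.01727271585841257
 bar 227.69444444444446 [ 0.5525 -0.0564  0.03  ] 0.10034345832386947 0.01737713941440002
 bar 230.86111111111111 [0.4866 0.0418 0.03  ] 0.017322845692921512 0.1004707507332469
die [0.5685 0.0255 0.03  ]
0.0835583446187949 -11.268378095891164
0.08357232929616719 79.02618744603882
0.08350033863932693 -101.0425110026509
0.08345788811763616 168.78073235509248
nut [0.6778 0.0981] 0.010758033800783847 0.038539507375176627 19.770632853274464 dist 0.13122476793343468 33.55150003564237
nut [ 0.6411 -0.0836] 0.03788404088967244 0.010739854118391788 110.41166920701721 dist 0.1310823555392968 -56.34317993339148
nut [0.4953 0.1344] 0.03798192450915976 0.010757034336136393 123.78644253779231 dist 0.13115848391966814 123.9253528382492
nut [ 0.4587 -0.0485] 0.010043189195923577 0.03702953014778539 23.661758438773205 dist 0.1324435249085876 -146.00931778202735
square [0.5654 0.3691] 0.05673770979815123 0.05582377787473868 11.648076631586534
  cutter [0.5647 0.3691] 0.034283309793768105 0.035679929735653725 11.473111395187175
octagon [0.425  0.3735] 0.05565197244887227 0.05555651355208393 63.406726748553794
  cutter [0.4245 0.3741] 0.0324035006755129 0.03327776192985558 14.61047510763494
hexagon [0.4236 0.2467] 0.054600014755605795 0.05549232572704485 50.64313702868719
plate/bg hsv [ 15  22 115] [116 115 117] [[116, 114, 116], [102, 110, 115], [116, 114, 116]]
plate [ 0.5141 -0.3014] 0.17049759592974612 0.1754136526052588 38.509314305565425
post [[ 0.5124 -0.2782]
 [ 0.5286 -0.299 ]
 [ 0.5119 -0.3118]
 [ 0.4957 -0.291 ]]
[[-0.0006  0.4185  0.9082]
 [-0.0015  0.9082 -0.4185]
 [-1.     -0.0016  0.0001]]
```

Run:
```python
from meas import *
f=load("side0");t=load("top0")
P=die(f,(250,150,390,245));print("die side",P.mean(0) if len(P) else P)
print("bottle base side",onz(f,276,135,0), "cap top/side rays: top cap", onz(t,147,160,.13), onz(f,274,103,.13), "base edge top", onz(t,163,172,0))
for nm,p in dict(bottle=[.66,.385,0]).items(): print(proj(t,p),proj(f,p))
out=np.zeros((420,800,3),np.uint8)
a=cv2.convertScaleAbs(cv2.resize(t["color"][236:272,192:228],(400,400),interpolation=cv2.INTER_CUBIC),alpha=1.6);out[:400,:400]=a
a=cv2.convertScaleAbs(cv2.resize(t["color"][145:215,135:205],(400,400),interpolation=cv2.INTER_CUBIC),alpha=1.6);out[:400,400:]=a
cv2.imwrite("pics/crop1.png",out)
```

```text
bar 137.16666666666666 [0.585  0.1061 0.03  ] 0.10328452505010928 0.021647013619944363
 bar 136.22222222222223 [0.6514 0.0065 0.03  ] 0.02006615408503881 0.10726070126460814
 bar 150.69444444444443 [0.4876 0.0398 0.03  ] 0.01876295027957743 0.10341447581426466
 bar 181.5277777777778 [ 0.5524 -0.0577  0.03  ] 0.103744538195843 0.020049881836203827
 bar 148.69444444444443 [ 0.4569 -0.0465  0.03  ] 0.041556800326082104 0.06881974594429999
die side [0.5467 0.0096 0.03  ]
bottle base side [0.6532 0.375  0.    ] cap top/side rays: top cap [0.6528 0.3727 0.13  ] [0.6505 0.3661 0.13  ] base edge top [0.6447 0.3733 0.    ]
[158.6552 166.3634] [276.1605 133.0441]
```

View pics/crop1.png

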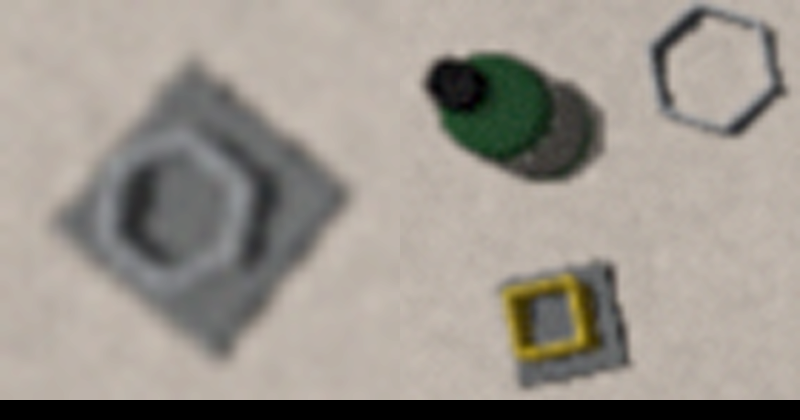

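>>> apply_moves:
  increments: "60 0 -0.0129 0.0448 0 0 0;60 0 -0.0129 0.0448 0 0 0;60 0 -0.0129 0.0448 0 0 0;60 0 -0.0129 0.0448 0 0 0;60 0 -0.0129 0.0448 0 0 0;60 0 -0.0129 0.0448 0 0 0;60 0 -0.0129 0.0448 0 0 0;60 0 -0.0129 0.0448 0 0 0"
  squeeze: 30

```text
clock: 0.9
tcp_pos: [0.5658, 0.3678, 0.2141]
orientation: [0.338, 1.545, -0.339]
contact_force: [1.5, -0.1, 0.2]
grip_width: 0.0598
```

>>> apply_moves:
  increments: "60 0 0 0 -0.66 0 0;60 0 0 0 -0.66 0 0;60 0 0 0 -0.66 0 0;60 0 0 0 -0.66 0 0;60 0 0 0 -0.66 0 0;60 0 0 0 -0.66 0 0;60 0 0 0 -0.66 0 0;60 0 0 0 -0.66 0 0"

```text
clock: 1.7
tcp_pos: [0.5645, 0.3691, 0.2139]
orientation: [-0.161, 1.566, 0.161]
contact_force: [0.0, 0.2, -0.1]
grip_width: 0.0599
```

>>> apply_moves:
  increments: "60 0.04 0 0 0 0 0;60 0.04 0 0 0 0 0;60 0.04 0 0 0 0 0;60 0.04 0 0 0 0 0;60 0.024 0 0 0 0 0;60 0 0 0 0 0 0;25 0 0 0 0 0 0;25 0 0 0 0 0 0"
  squeeze: 20

```text
clock: 2.5
tcp_pos: [0.566, 0.3702, 0.0325]
orientation: [-0.157, 1.562, 0.16]
contact_force: [0.3, 0.4, -0.4]
grip_width: 0.0317
```

>>> apply_moves:
  increments: "25 0 0 0 0 0 0;25 0 0 0 0 0 0;25 0 0 0 0 0 0;25 0 0 0 0 0 0;25 0 0 0 0 0 0;25 0 0 0 0 0 0;25 0 0 0 0 0 0;25 0 0 0 0 0 0"

```text
clock: 3.3
tcp_pos: [0.5648, 0.3693, 0.0304]
orientation: [-0.158, 1.565, 0.158]
contact_force: [0.2, -0.8, 0.4]
grip_width: 0.0248
```

Run:
```python
from meas import *
f=snap("side","side1");t=snap("top","top1")
a=cv2.resize(f["color"][80:200,180:330],None,fx=4,fy=4,interpolation=cv2.INTER_CUBIC)
out=np.zeros((600,800,3),np.uint8);out[:480,:600]=a;cv2.imwrite("pics/crop2.png",cv2.convertScaleAbs(out,alpha=1.4))
o=r.get_obs();print(o["grip_width"],proj(f,o["tcp_pos"])-[180,80],Rm(o["orientation"])[:,1])
```

```text
0.025128788658286574 [73.668  56.9245] [-0.2004  0.9797 -0.    ]
```

View pics/crop2.png

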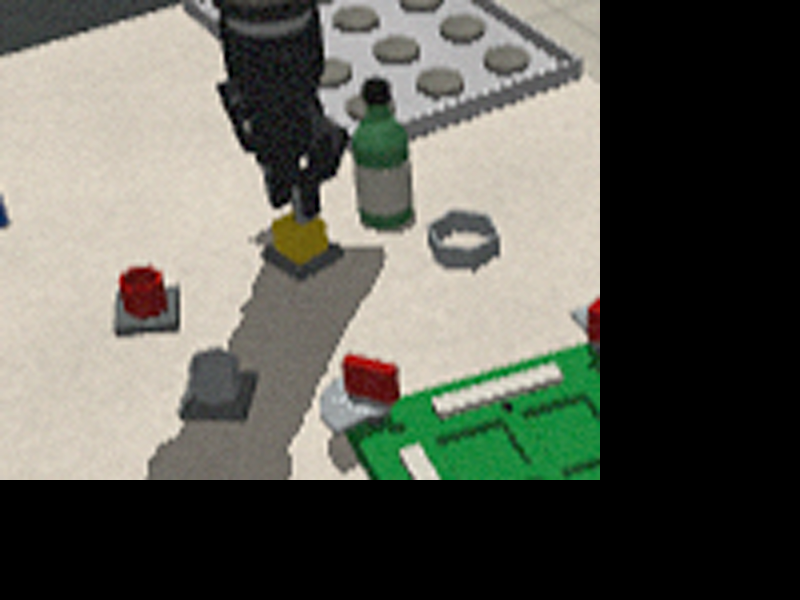

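Run:
```python
from meas import *
f=load("side1");t=load("top1");f0=load("side0")
for g,n in((f0,"before"),(f,"now")):
    h=cv2.cvtColor(g["color"],cv2.COLOR_BGR2HSV);m=(h[...,0]>18)&(h[...,0]<35)&(h[...,1]>140);m[:,:235]=0;m[:,280:]=0;m[155:]=0;m[:110]=0
    ys,xs=np.nonzero(m);print(n,xs.min(),xs.max(),ys.min(),ys.max(),len(xs))
o=r.get_obs();p=o["tcp_pos"]
for q in([.5647,.3691,.0375],[.5647,.3691,0],p,p-[0,0,.017],p+[0,0,.05]):print(q,proj(f,q))
print(onz(f,255,132,.0375))
a=cv2.resize(np.hstack([f["color"][105:165,225:290],f0["color"][105:165,225:290]]),None,fx=6,fy=6,interpolation=cv2.INTER_CUBIC)
b=cv2.resize(t["color"][160:230,120:220],(780,546)[::1],interpolation=cv2.INTER_CUBIC)[200:420]
out=np.zeros((600,800,3),np.uint8);out[:360,:780]=a;out[370:590,:780]=b;cv2.imwrite("pics/crop3.png",cv2.convertScaleAbs(out,alpha=1.4))
```

```text
before 248 261 132 145 137
now 248 261 133 145 120
[0.5647, 0.3691, 0.0375] [253.4385 135.1919]
[0.5647, 0.3691, 0] [254.6638 144.4483]
[0.5648 0.3693 0.0304] [253.668  136.9245]
[0.5648 0.3693 0.0134] [254.2254 141.1352]
[0.5648 0.3693 0.0804] [251.9644 124.0598]
[0.5782 0.3825 0.0375]
```

View pics/crop3.png

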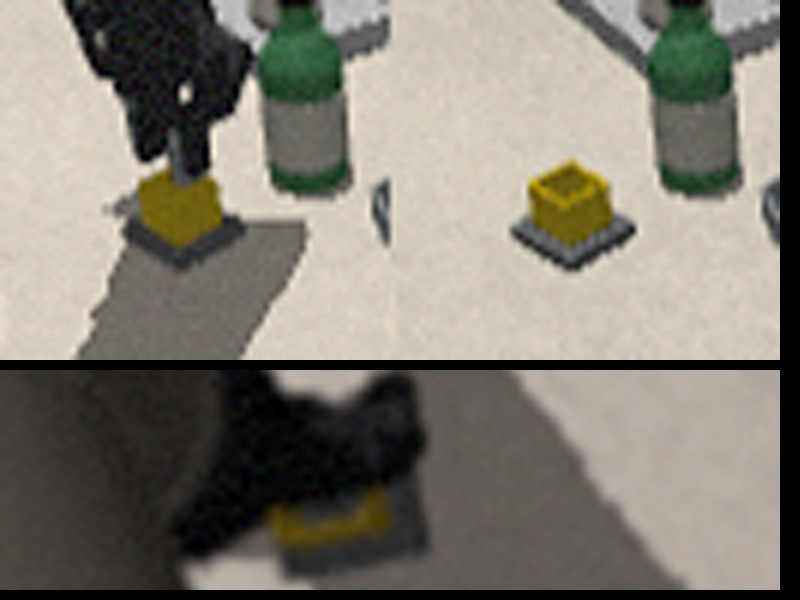

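Run:
```python
from meas import *
f=load("side1");t=load("top1")
o=r.get_obs();p=o["tcp_pos"];M=Rm(o["orientation"]);print(o["joints"],o["contact_force"])
out=np.zeros((600,800,3),np.uint8)
for g,(x0,y0,x1,y1),ox in((f,(215,60,295,165),0),(t,(110,150,190,255),400)):
    k=5;a=cv2.convertScaleAbs(cv2.resize(g["color"][y0:y1,x0:x1],None,fx=k,fy=k,interpolation=cv2.INTER_CUBIC),alpha=1.6)
    D=lambda q:tuple(int(v) for v in (proj(g,q)-[x0,y0]+.5)*k)
    for s,col in((.0125,(0,255,255)),(-.0125,(255,255,0))):
        cv2.line(a,D(p+M@[.017,s,0]),D(p+M@[-.056,s,0]),col,1)
    cv2.line(a,D(p),D(p+M@[-.3,0,0]),(0,0,255),1)
    c=np.array([.5647,.3691]);
    for z,h in((0,.025),(.0375,.016)):
        th=np.radians(11.5);pts=[D([c[0]+h*(i*np.cos(th)-j*np.sin(th)),c[1]+h*(i*np.sin(th)+j*np.cos(th)),z]) for i,j in((1,1),(1,-1),(-1,-1),(-1,1))]
        cv2.polylines(a,[np.array(pts)],True,(255,0,255),1)
    out[:a.shape[0],ox:ox+a.shape[1]]=a
cv2.imwrite("pics/crop4.png",out)
```

```text
[-0.6514  0.6764 -0.0287  1.6821  0.0254  0.7835  1.0807] [ 0.1238 -0.874   0.2556]
```

View pics/crop4.png

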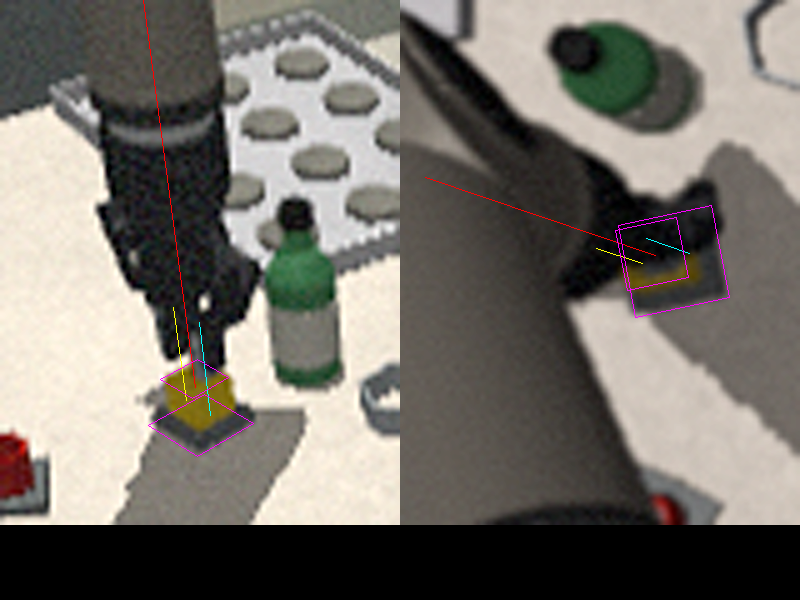

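>>> apply_moves:
  increments: "25 -0.03 0 0 0 0 0;25 -0.04 0 0 0 0 0;25 -0.04 0 0 0 0 0;0 0 0 0 0 0 0;0 0 0 0 0 0 0;0 0 0 0 0 0 0;0 0 0 0 0 0 0;0 0 0 0 0 0 0"

```text
clock: 4.2
tcp_pos: [0.5642, 0.3689, 0.1392]
orientation: [-0.159, 1.567, 0.158]
contact_force: [-0.6, -0.2, 0.0]
grip_width: -0.0002
```

Run:
```python
from meas import *
f=snap("side","side2");t=snap("top","top2")
o=r.get_obs();p=o["tcp_pos"];M=Rm(o["orientation"]);print(p,o["grip_width"],M)
out=np.zeros((600,800,3),np.uint8)
for g,(x0,y0,x1,y1),ox in((f,(215,50,295,155),0),(t,(110,150,190,255),400)):
    k=5;a=cv2.convertScaleAbs(cv2.resize(g["color"][y0:y1,x0:x1],None,fx=k,fy=k,interpolation=cv2.INTER_CUBIC),alpha=1.8)
    D=lambda q:tuple(int(v) for v in (proj(g,q)-[x0,y0]+.5)*k)
    cv2.circle(a,D(p),3,(0,0,255),1);cv2.circle(a,D(p+M@[.017,0,0]),3,(0,255,255),1);cv2.circle(a,D(p+M@[.017,0,.025]),3,(255,0,255),1)
    out[:a.shape[0],ox:ox+a.shape[1]]=a
cv2.imwrite("pics/crop5.png",out)
```

```text
[0.5645 0.3691 0.1396] 0.00010265401269247234 [[-0.0011 -0.2004  0.9797]
 [-0.0008  0.9797  0.2004]
 [-1.     -0.0006 -0.0013]]
```

View pics/crop5.png

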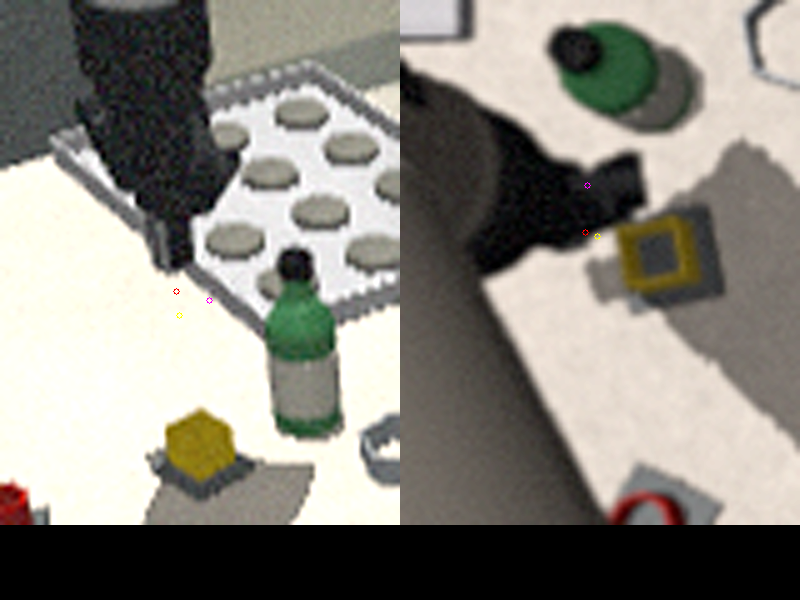

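```bash
cat >> h.py <<'E'
def tri(f,a,g,b):
    o1,d1=ray(f,*a);o2,d2=ray(g,*b);d1/=np.linalg.norm(d1);d2/=np.linalg.norm(d2)
    s=np.linalg.lstsq(np.c_[d1,-d2],o2-o1,rcond=None)[0];p,q=o1+s[0]*d1,o2+s[1]*d2
    return (p+q)/2,np.linalg.norm(p-q)
E
python3 - <<'E'
from meas import *
f=load("side2");t=load("top2")
for b in((151.5,191.5),(149,192),(153,190),(150,196),(156,186)): print(b,tri(f,(250.5,103.1),t,b))
print(proj(t,[.5645,.3691,.1226]),[onz(f,250.5,103.1,z) for z in(.12,.14,.16,.18)])
E
```

```text
(151.5, 191.5) (array([0.5672, 0.3525, 0.1635]), np.float64(0.010650693990757786))
(149, 192) (array([0.568 , 0.3585, 0.1603]), np.float64(0.007104886866145301))
(153, 190) (array([0.5684, 0.3498, 0.1645]), np.float64(0.015281599234410831))
(150, 196) (array([0.5613, 0.3529, 0.1649]), np.float64(0.00023447695806364525))
(156, 186) (array([0.5724, 0.3449, 0.166 ]), np.float64(0.026631704336331913))
[149.0107 196.7126] [array([0.5957, 0.4254, 0.12  ]), array([0.5804, 0.3931, 0.14  ]), array([0.5652, 0.3607, 0.16  ]), array([0.5499, 0.3284, 0.18  ])]
```

Run:
```python
from meas import *
f=load("side2");t=load("top2")
for g,(x0,y0,x1,y1) in((f,(235,80,262,112)),(t,(135,175,165,205))):
    gray=cv2.cvtColor(g["color"],cv2.COLOR_BGR2GRAY)[y0:y1,x0:x1]
    print(x0,y0);print("\n".join("".join("#" if v<30 else "+" if v<50 else "-" if v<75 else "." for v in row) for row in gray))
```

```text
235 80
###################+##+++##
###################++##++##
-#######+###+##########+++#
.-################+#####++#
.-#########+############+##
..-#########+#############-
...######################+.
-..-#####################..
--...--#################-..
---....########+#######+...
.---...#########+######....
..+---.-###############....
...----.-++#########+-.....
....----.++#######-........
.....----++++#####.........
......---++--#####.........
........-+++-+####.........
.........+++-+####.........
.........--+-#####-..-.....
..........-+-+####+..--....
..........-+-+####+...-----
...........#--#####.....---
...........#--####+........
...........-+-##+---.......
.............-...----......
..................----.....
...................-----...
.....................----..
......................----.
........................---
........................---
.........................--
135 175
....................--+++++++-
+.....................------..
#-............................
##-...........................
##+-..........................
###+-..............---........
####+-...........-+###+.......
######+++-.....-+#####+.......
##########+-..+########.......
###########+-+#########-......
#######################-......
#######################-......
#######################+......
########################......
########################-.....
########################-....-
######################+-....--
#####################+.....-++
#####################+..--++++
###################+++---++++-
################++++---++++++-
##############--..-+++++++++++
############+-....-+++++++#+++
###########+-.....-++++++#++++
#+---+##++--.......-+++#+#++++
-.....--...........-+++++##+++
..................--++++++++++
.............-..----++++#+++++
.............-------++++++++++
.............-------++++++++++
```

>>> apply_moves:
  increments: "60 0.04 0 0 0 0 0;60 0.04 0 0 0 0 0;60 0.03 0 0 0 0 0;60 0.02 0 0 0 0 0;60 0.005 0 0 0 0 0;60 0 0 0 0 0 0;60 0.005 0 0 0 0 0;60 0 0 0 0 0 0"

```text
clock: 5.1
tcp_pos: [0.5653, 0.3697, 0.0013]
orientation: [-0.158, 1.564, 0.159]
contact_force: [-0.3, -0.4, 0.3]
grip_width: 0.0599
```

>>> apply_moves:
  increments: "50 0 0 0 0 0 0;45 0 0 0 0 0 0;40 0 0 0 0 0 0;25 0 0 0 0 0 0;25 0 0 0 0 0 0;25 0 0 0 0 0 0;25 0 0 0 0 0 0;25 0 0 0 0 0 0"

```text
clock: 5.9
tcp_pos: [0.565, 0.3696, 0.0009]
orientation: [-0.158, 1.565, 0.159]
contact_force: [-1.2, -0.0, 5.1]
grip_width: 0.0317
```

>>> apply_moves:
  increments: "48 0 0 0 0 0 0;48 0 0 0 0 0 0;48 -0.004 0 0 0.935 0 0;48 0 0 0 0.935 0 0;48 0 0 0 0.935 0 0;48 0 0 0 0.935 0 0;48 0 0 0 0.935 0 0;48 0 0 0 0.935 0 0"

```text
clock: 6.7
tcp_pos: [0.5645, 0.3692, 0.004]
orientation: [0.373, 1.539, -0.374]
contact_force: [-0.2, 0.2, 0.7]
grip_width: 0.0484
```

>>> apply_moves:
  increments: "48 0 0 0 0.935 0 0;48 0 0 0 0.935 0 0;48 0 0 0 0.935 0 0;48 0 0 0 0.935 0 0;48 0 0 0 0.935 0 0;48 0 0 0 0.935 0 0;48 0 0 0 0.935 0 0;48 0 0 0 0.935 0 0"

```text
clock: 7.5
tcp_pos: [0.5644, 0.3692, 0.004]
orientation: [1.062, 1.296, -1.063]
contact_force: [0.3, -0.4, 0.8]
grip_width: 0.048
```

>>> apply_moves:
  increments: "48 0 0 0 0 0 0;48 0 0 0 0 0 0;40 0 0 0 0 0 0;25 0 0 0 0 0 0;25 0 0 0 0 0 0;25 0 0 0 0 0 0;25 0 0 0 0 0 0;25 0 0 0 0 0 0"

```text
clock: 8.3
tcp_pos: [0.5649, 0.3693, 0.0046]
orientation: [1.059, 1.298, -1.059]
contact_force: [0.1, 0.1, 0.6]
grip_width: 0.0319
```

```bash
cat > st.py <<'E'
from h import *
np.set_printoptions(precision=4,suppress=True)
def st():
    o=r.get_obs();M=Rm(o["orientation"]);print("t",round(o["clock"],2),"p",o["tcp_pos"],"jaw",np.round(np.degrees(np.arctan2(M[1,1],M[0,1])),2),"xax",M[:,0],"F",o["contact_force"],"w",round(o["grip_width"],4),"j",o["joints"]);return o,M
def go(tx,ty,tz=None,jaw=None,n=8):
    "tool-axis shifts (per n rows) to target; turn done after"
    o,M=st();d=np.array([tx,ty,o["tcp_pos"][2] if tz is None else tz])-o["tcp_pos"]
    d=M.T@d; print("tool shift",d,"per row",d/n)
    if jaw is not None:
        a=np.degrees(np.arctan2(M[1,1],M[0,1]));e=-(jaw-a+180)%360-0
        e=(-(jaw-a)+180)%360-180
        print("turn deg about x",e,"units total",np.radians(e)/.12)
    # tilt correction
    ax=np.array([0,0,-1.]);w=M.T@np.cross(M[:,0],ax);print("tilt units",w/.12)
E
python3 -c "
from st import *
go(.5417,.0654,.12,-11.1)"
```

```text
t 8.3 p [0.5649 0.3693 0.0046] jaw 11.56 xax [ 0.0002  0.0001 -1.    ] F [0.1172 0.1334 0.5677] w 0.0319 j [-0.9288  0.7465  0.3747  1.7112 -0.3713  0.7545 -0.1695]
tool shift [-0.1155 -0.0837  0.2931] per row [-0.0144 -0.0105  0.0366]
turn deg about x 22.662694651039544 units total 3.2961553252895617
tilt units [ 0.     -0.0007 -0.0018]
```

>>> apply_moves:
  increments: "25 -0.0385 0 0 0 0 0;25 -0.0385 0 0 0 0 0;25 -0.0385 0 0 0 0 0;25 0 -0.0105 0.0366 0 0 0;25 0 -0.0105 0.0366 0 0 0;25 0 -0.0105 0.0366 0 0 0;25 0 -0.0105 0.0366 0 0 0;25 0 -0.0105 0.0366 0 0 0"
  squeeze: 30

```text
clock: 9.1
tcp_pos: [0.5494, 0.1781, 0.1199]
orientation: [1.059, 1.298, -1.059]
contact_force: [0.5, -0.9, -1.0]
grip_width: 0.0313
```

>>> apply_moves:
  increments: "25 0 -0.0105 0.0366 0 0 0;25 0 -0.0105 0.0366 0 0 0;25 0 -0.0105 0.0366 0 0 0;25 0 0 0 0.824 0 0;25 0 0 0 0.824 0 0;25 0 0 0 0.824 0 0;25 0 0 0 0.824 0 0;25 0 0 0 0 0 0"

```text
clock: 9.9
tcp_pos: [0.5409, 0.0657, 0.1198]
orientation: [1.35, 1.111, -1.351]
contact_force: [0.2, 0.7, -1.4]
grip_width: 0.0315
```

Run:
```python
from st import *
from meas import snap,crop
go(.5417,.0654,.035,-11.1)
snap("top","top3");snap("side","side3")
```

```text
t 9.9 p [0.5409 0.0657 0.1198] jaw -11.14 xax [-0.0006 -0.0003 -1.    ] F [ 0.2397  0.6971 -1.3512] w 0.0315 j [-0.7015  0.4311  0.5945  1.9865 -0.3261  0.8186 -0.1178]
tool shift [0.0848 0.0009 0.0001] per row [0.0106 0.0001 0.    ]
turn deg about x -0.03749217543565919 units total -0.005453015875729936
tilt units [0.     0.003  0.0041]
```

>>> apply_moves:
  increments: "25 0.022 0.0005 0 0 0 0;25 0.022 0 0 0 0 0;25 0.022 0 0 0 0 0;25 0.021 0 0 0 0 0;25 0 0 0 0 0 0;25 0 0 0 0 0 0;25 0 0 0 0 0 0;25 0 0 0 0 0 0"

```text
clock: 10.8
tcp_pos: [0.5425, 0.0657, 0.0341]
orientation: [1.352, 1.111, -1.348]
contact_force: [-0.8, 0.3, -0.4]
grip_width: 0.031
```

>>> apply_moves:
  increments: "25 0.002 0 0 0 0 0;25 0.002 0 0 0 0 0;25 0.002 0 0 0 0 0;25 0.002 0 0 0 0 0;25 0.001 0 0 0 0 0;25 0.001 0 0 0 0 0;25 0 0 0 0 0 0;25 0 0 0 0 0 0"

```text
clock: 11.6
tcp_pos: [0.5418, 0.0655, 0.023]
orientation: [1.351, 1.111, -1.35]
contact_force: [2.0, -0.4, -2.0]
grip_width: 0.0314
```

>>> apply_moves:
  increments: "25 0.002 0 0 0 0 0;25 0.002 0 0 0 0 0;25 0.001 0 0 0 0 0;25 0.001 0 0 0 0 0;25 0.0005 0 0 0 0 0;25 0 0 0 0 0 0;25 0 0 0 0 0 0;25 0 0 0 0 0 0"

```text
clock: 12.4
tcp_pos: [0.5419, 0.0655, 0.0166]
orientation: [1.351, 1.111, -1.35]
contact_force: [1.5, -0.1, 0.5]
grip_width: 0.0311
```

```bash
python3 -c "
from st import *
go(.5417,.0654,.0166,-11.1)"
```

```text
t 12.4 p [0.5419 0.0655 0.0166] jaw -11.1 xax [ 0.0004  0.     -1.    ] F [ 1.506  -0.1049  0.5304] w 0.0311 j [-0.6021  0.5909  0.4773  2.0345 -0.4565  0.6194 -0.0099]
tool shift [-0.     -0.0001  0.0002] per row [-0. -0.  0.]
turn deg about x -0.0007918557103891999 units total -0.0001151707445584184
tilt units [ 0.     -0.0009 -0.0031]
```

>>> apply_moves:
  increments: "44 0 0 0 0 0 0;44 0 0 0 0 0 0;44 0 0 0 0 0 0;44 -0.02 0 0 0 0 0;44 -0.03 0 0 0 0 0;44 -0.03 0 0 0 0 0;60 -0.03 0 0 0 0 0;60 -0.02 0 0 0 0 0"
  squeeze: 20

```text
clock: 13.2
tcp_pos: [0.5421, 0.0655, 0.1484]
orientation: [1.352, 1.111, -1.349]
contact_force: [0.2, 0.4, 0.3]
grip_width: 0.06
```

```bash
cat >> meas.py <<'E'
def ins(f,u,v,z=.005,thr=22):
    box=(u-20,v-20,u+20,v+20);im=crop(f,*box)
    bg=np.median(f["color"][v-45:v+45,u-45:u+45].reshape(-1,3),0).astype(float)
    m=(np.linalg.norm(im.astype(float)-bg,axis=2)>thr)
    A=max(blobs(m,20),key=lambda t:t[0]); b,_=rect(A[1])
    q=np.array([onz(f,*full(x,*box[:2]),z)[:2] for x in b]);e=q[1]-q[0]
    print("ins",q.mean(0),np.linalg.norm(e),np.linalg.norm(q[2]-q[1]),np.degrees(np.arctan2(e[1],e[0]))%90)
E
python3 - <<'E'
from meas import *
from st import go
t=snap("top","top4");s=snap("side","side4")
ins(t,161,254);ins(t,209,254)
go(.4247,.3737,None,-26.6)
out=np.zeros((600,800,3),np.uint8)
out[:400,:640]=t["color"]
out[380:600,:360]=cv2.resize(s["color"][150:245,230:385],(360,220))
out[400:600,400:800]=cv2.resize(t["color"][230:280,140:240],(400,200))
cv2.imwrite("pics/v4.png",cv2.convertScaleAbs(out,alpha=1.5))
E
```

```text
ins [0.4247 0.3737] 0.05665749159714443 0.0561998113261295 64.2105669423572
ins [0.4261 0.2406] 0.0848844376307638 0.10439883113198437 89.20191986728874
t 13.3 p [0.5434 0.0658 0.1491] jaw -11.1 xax [ 0.0045  0.0018 -1.    ] F [ 0.4919 -0.2084  0.5848] w 0.0599 j [-0.7274  0.3914  0.6247  1.9628 -0.297   0.873  -0.1403]
tool shift [ 0.     -0.1757 -0.2793] per row [ 0.     -0.022  -0.0349]
turn deg about x 15.495586612810797 units total 2.253741716012535
tilt units [ 0.     -0.0219 -0.0338]
```

View pics/v4.png

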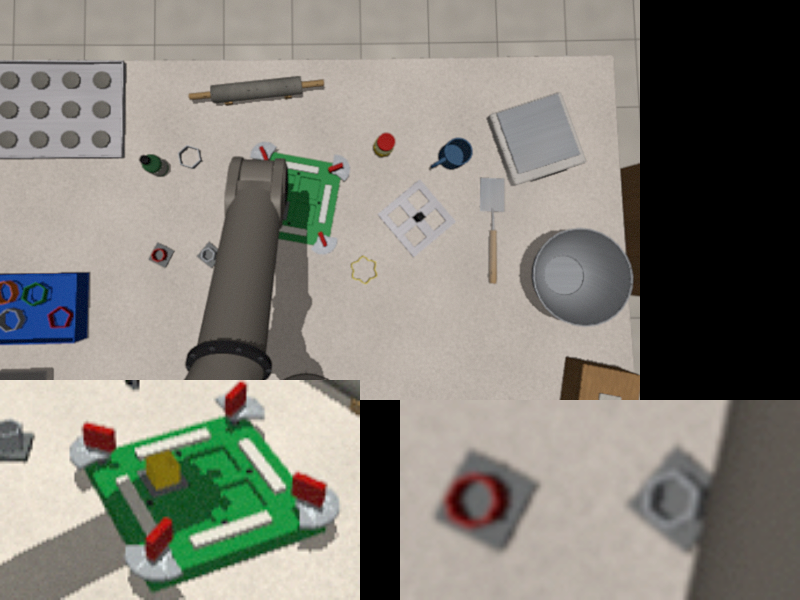

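>>> apply_moves:
  increments: "60 0 -0.022 -0.0349 0 0 0;60 0 -0.022 -0.0349 0 0 0;60 0 -0.022 -0.0349 0 0 0;60 0 -0.022 -0.0349 0 0 0;60 0 -0.022 -0.0349 0 0 0;60 0 -0.022 -0.0349 0 0 0;60 0 -0.022 -0.0349 0 0 0;60 0 -0.022 -0.0349 0 0 0"

```text
clock: 14.1
tcp_pos: [0.4212, 0.3745, 0.1454]
orientation: [1.349, 1.111, -1.352]
contact_force: [0.7, 1.1, 1.0]
grip_width: 0.0598
```

>>> apply_moves:
  increments: "60 0 0 0 0.751 0 0;60 0 0 0 0.751 0 0;60 0 0 0 0.751 0 0;60 0 0 0 0 0 0;60 0 0 0 0 0 0;60 0.03 0 0 0 0 0;60 0.03 0 0 0 0 0;60 0 0 0 0 0 0"

```text
clock: 14.9
tcp_pos: [0.4203, 0.3714, 0.0831]
orientation: [1.534, 0.952, -1.547]
contact_force: [-0.5, -0.2, 0.6]
grip_width: 0.0601
```

```bash
python3 -c "
from st import *
go(.4247,.3737,.006,-26.6)"
```

```text
t 14.9 p [0.4203 0.3714 0.0831] jaw -26.49 xax [-0.0048 -0.0051 -1.    ] F [-0.5418 -0.1671  0.6442] w 0.0601 j [-1.2687  0.5155  0.5683  1.9672 -0.3884  0.7747 -0.9374]
tool shift [ 0.0771  0.003  -0.0045] per row [ 0.0096  0.0004 -0.0006]
turn deg about x 0.1104161310912275 units total 0.016059375290463328
tilt units [0.     0.056  0.0166]
```

>>> apply_moves:
  increments: "60 0.01 0.003 -0.0045 0 0.056 0.017;60 0.03 0 0 0 0 0;60 0.03 0 0 0 0 0;60 0.007 0 0 0 0 0;60 0 0 0 0 0 0;50 0 0 0 0 0 0;40 0 0 0 0 0 0;25 0 0 0 0 0 0"

```text
clock: 15.7
tcp_pos: [0.4285, 0.3772, 0.011]
orientation: [1.551, 0.956, -1.535]
contact_force: [-0.7, -0.0, 6.0]
grip_width: 0.0314
```

>>> apply_moves:
  increments: "25 0 0 0 0 0 0;25 0 0 0 0 0 0;25 0 0 0 0 0 0;25 0 0 0 0 0 0;48 0 0 0 0 0 0;48 0 0 0 0 0 0;48 0 0 0 -0.935 0 0;48 0 0 0 -0.935 0 0"

```text
clock: 16.5
tcp_pos: [0.4276, 0.3765, 0.0095]
orientation: [1.386, 1.09, -1.374]
contact_force: [-0.1, -0.3, -0.2]
grip_width: 0.048
```

```bash
python3 -c "
from st import *
go(.4247,.3737,.005,63.4)"
```

```text
t 16.5 p [0.4276 0.3765 0.0095] jaw -13.46 xax [ 0.005   0.0048 -1.    ] F [-0.0786 -0.2733 -0.1917] w 0.048 j [-1.1522  0.6176  0.422   1.9825 -0.4206  0.6194 -0.6887]
tool shift [ 0.0045 -0.0022  0.0034] per row [ 0.0006 -0.0003  0.0004]
turn deg about x -76.86046107911626 units total -11.178900920262773
tilt units [ 0.     -0.0489 -0.0309]
```

>>> apply_moves:
  increments: "48 0 0 0 -0.932 0 0;48 0 0 0 -0.932 0 0;48 0 0 0 -0.932 0 0;48 0 0 0 -0.932 0 0;48 0 0 0 -0.932 0 0;48 0 0 0 -0.932 0 0;48 0 0 0 -0.932 0 0;48 0 0 0 -0.932 0 0"

```text
clock: 17.3
tcp_pos: [0.4277, 0.3763, 0.0095]
orientation: [0.716, 1.449, -0.706]
contact_force: [1.2, -0.0, 0.4]
grip_width: 0.048
```

>>> apply_moves:
  increments: "48 0 0 0 -0.932 0 0;48 0 0 0 -0.932 0 0;48 0 0 0 -0.932 0 0;48 0 0 0 -0.932 0 0;48 0 0 0 0 0 0;48 0 0 0 0 0 0;48 0 0 0 0 0 0;48 0 0 0 0 0 0"

```text
clock: 18.1
tcp_pos: [0.4277, 0.3765, 0.0095]
orientation: [0.373, 1.536, -0.363]
contact_force: [0.3, 0.5, -0.0]
grip_width: 0.048
```

```bash
python3 -c "
from st import *
go(.4276,.3765,.005,63.4)"
```

```text
t 18.1 p [0.4277 0.3765 0.0095] jaw 63.1 xax [ 0.0049  0.0049 -1.    ] F [ 0.2585  0.4692 -0.0037] w 0.048 j [-0.8848  0.5766  0.0689  1.964  -0.0665  0.5961  0.329 ]
tool shift [ 0.0045 -0.     -0.0001] per row [ 0.0006 -0.     -0.    ]
turn deg about x -0.3035711036388591 units total -0.04415262727009192
tilt units [ 0.      0.0177 -0.0551]
```

>>> apply_moves:
  increments: "48 0.0035 0 0 -0.044 0.018 -0.055;48 0 0 0 0 0 0;40 0 0 0 0 0 0;25 0 0 0 0 0 0;25 0 0 0 0 0 0;25 0 0 0 0 0 0;25 0 0 0 0 0 0;25 0 0 0 0 0 0"

```text
clock: 18.9
tcp_pos: [0.4277, 0.3765, 0.006]
orientation: [0.363, 1.54, -0.363]
contact_force: [-0.4, 0.4, -0.0]
grip_width: 0.0315
```

```bash
python3 -c "
from st import *
go(.6084,.0523,None,78.9)"
```

```text
t 18.9 p [0.4277 0.3765 0.006 ] jaw 63.46 xax [-0.0001  0.0002 -1.    ] F [-0.3682  0.3566 -0.0385] w 0.0315 j [-0.8823  0.585   0.0664  1.9591 -0.0653  0.5995  0.3346]
tool shift [-0.0001 -0.2093  0.3065] per row [-0.     -0.0262  0.0383]
turn deg about x -15.436665949652479 units total -2.2451720529327748
tilt units [ 0.     -0.0016 -0.0009]
```

>>> apply_moves:
  increments: "25 -0.04 0 0 0 0 0;25 -0.04 0 0 0 0 0;25 -0.04 0 0 0 0 0;25 0 -0.0233 0.0341 0 0 0;25 0 -0.0233 0.0341 0 0 0;25 0 -0.0233 0.0341 0 0 0;25 0 -0.0233 0.0341 0 0 0;25 0 -0.0233 0.0341 0 0 0"
  squeeze: 30

```text
clock: 19.7
tcp_pos: [0.5287, 0.1945, 0.126]
orientation: [0.363, 1.54, -0.363]
contact_force: [0.5, -0.1, -0.3]
grip_width: 0.0311
```

>>> apply_moves:
  increments: "25 0 -0.0233 0.0341 0 0 0;25 0 -0.0233 0.0341 0 0 0;25 0 -0.0233 0.0341 0 0 0;25 0 -0.0233 0.0341 0 0 0;25 0 0 0 -0.748 0 0;25 0 0 0 -0.748 0 0;25 0 0 0 -0.748 0 0;25 0 0 0 0 0 0"

```text
clock: 20.5
tcp_pos: [0.6084, 0.0515, 0.1257]
orientation: [0.152, 1.566, -0.152]
contact_force: [-0.1, -0.1, -0.6]
grip_width: 0.0312
```

>>> apply_moves:
  increments: "25 0.02 0 0 0 0 0;25 0.02 0 0 0 0 0;25 0.02 0 0 0 0 0;25 0 0 0 0 0 0;25 0 0 0 0 0 0;25 0 0 0 0 0 0;25 0 0 0 0 0 0;25 0 0 0 0 0 0"

```text
clock: 21.3
tcp_pos: [0.6093, 0.0518, 0.0669]
orientation: [0.153, 1.564, -0.152]
contact_force: [-0.3, -0.9, -1.1]
grip_width: 0.0311
```

```bash
python3 -c "
from st import *
go(.6084,.0523,.032,78.9)"
```

```text
t 21.3 p [0.6093 0.0518 0.0669] jaw 78.88 xax [ 0.0015  0.0005 -1.    ] F [-0.3362 -0.9162 -1.0644] w 0.0311 j [-0.2639  0.5447  0.1029  1.8376 -0.0775  0.7616  1.257 ]
tool shift [ 0.0349  0.0003 -0.001 ] per row [ 0.0044  0.     -0.0001]
turn deg about x -0.021510813247289207 units total -0.0031286209662234154
tilt units [ 0.      0.0113 -0.0064]
```

>>> apply_moves:
  increments: "25 0.015 0.0003 -0.0007 0 0.009 -0.005;25 0.015 0 0 0 0 0;25 0.005 0 0 0 0 0;25 0.002 0 0 0 0 0;25 0.002 0 0 0 0 0;25 0.002 0 0 0 0 0;25 0.002 0 0 0 0 0;25 0 0 0 0 0 0"

```text
clock: 22.1
tcp_pos: [0.61, 0.0514, 0.0244]
orientation: [0.153, 1.563, -0.153]
contact_force: [-0.0, -1.3, 7.9]
grip_width: 0.0312
```

>>> apply_moves:
  increments: "25 0 0 0 0 0 0;25 0 0 0 0 0 0;25 0 0 0 0 0 0;25 0 0 0 0 0 0;25 0 0 0 0 0 0;25 0 0 0 0 0 0;25 0 0 0 0 0 0;25 0 0 0 0 0 0"

```text
clock: 22.9
tcp_pos: [0.61, 0.0514, 0.0245]
orientation: [0.153, 1.563, -0.153]
contact_force: [1.6, -2.1, 7.9]
grip_width: 0.031
```

>>> apply_moves:
  increments: "25 -0.001 0 -0.0008 0 0 0;25 0 0.0005 -0.0007 0 0 0;25 0 0 0 0 0 0;25 0.001 0 0 0 0 0;25 0.001 0 0 0 0 0;25 0 0 0 0 0 0;25 0 0 0 0 0 0;25 0 0 0 0 0 0"

```text
clock: 23.7
tcp_pos: [0.6094, 0.0521, 0.0239]
orientation: [0.153, 1.561, -0.153]
contact_force: [2.4, -2.9, 11.0]
grip_width: 0.0312
```

```bash
python3 -c "
from st import *
go(.6084,.0523,.018,78.9)"
```

```text
t 23.7 p [0.6094 0.0521 0.0239] jaw 78.84 xax [ 0.0039 -0.0005 -1.    ] F [ 2.441  -2.8935 11.0207] w 0.0312 j [-0.2586  0.6058  0.0947  1.8566 -0.0839  0.6793  1.2605]
tool shift [ 0.0058 -0.     -0.001 ] per row [ 0.0007 -0.     -0.0001]
turn deg about x -0.056771200153832524 units total -0.00825703635827574
tilt units [ 0.      0.0327 -0.0026]
```

>>> apply_moves:
  increments: "25 -0.006 0 0 0 0.033 0;25 0 -0.0007 0.001 0 0 0;25 0 0 0.001 0 0 0;25 0 0 0 0 0 0;25 0 0 0 0 0 0;25 0 0 0 0 0 0;25 0 0 0 0 0 0;25 0 0 0 0 0 0"

```text
clock: 24.5
tcp_pos: [0.6083, 0.0519, 0.0278]
orientation: [0.152, 1.571, -0.152]
contact_force: [0.2, -0.2, -0.6]
grip_width: 0.0313
```

```bash
python3 -c "
from st import *
go(.6112,.0510,.024,78.9)"
```

```text
t 24.5 p [0.6083 0.0519 0.0278] jaw 78.9 xax [-0.0053  0.0006 -1.    ] F [ 0.2248 -0.166  -0.6267] w 0.0313 j [-0.2563  0.6024  0.0938  1.85   -0.085   0.6982  1.2635]
tool shift [ 0.0038 -0.0003  0.003 ] per row [ 0.0005 -0.      0.0004]
turn deg about x -0.004632473133540316 units total -0.0006737659057538123
tilt units [ 0.     -0.0444  0.0039]
```

>>> apply_moves:
  increments: "25 0 0 0 0 -0.042 0.004;25 0 0 0 0 0 0;25 0.002 0 0 0 0 0;25 0.002 0 0 0 0 0;25 0 0 0 0 0 0;25 0 0 0 0 0 0;25 0 0 0 0 0 0;25 0 0 0 0 0 0"

```text
clock: 25.3
tcp_pos: [0.6087, 0.0518, 0.0242]
orientation: [0.152, 1.565, -0.152]
contact_force: [-0.1, -0.9, 3.1]
grip_width: 0.0308
```

```bash
python3 -c "
from st import *
o,M=st();print(o['moment'])"
```

```text
t 25.3 p [0.6087 0.0518 0.0242] jaw 78.89 xax [ 0.0004  0.0001 -1.    ] F [-0.1338 -0.8815  3.0761] w 0.0308 j [-0.2569  0.6059  0.0937  1.8552 -0.0845  0.6838  1.2626]
[ 0.0145  0.1554 -0.0211]
```

>>> apply_moves:
  increments: "25 -0.001 0 0.0012 0 0 0;25 0 0 0 0 0 0;25 0.001 0 0 0 0 0;25 0.001 0 0 0 0 0;25 0 0 0 0 0 0;25 0 0 0 0 0 0;25 0 0 0 0 0 0;25 0 0 0 0 0 0"

```text
clock: 26.1
tcp_pos: [0.6101, 0.0515, 0.0236]
orientation: [0.152, 1.565, -0.152]
contact_force: [-0.6, -1.3, 6.0]
grip_width: 0.0313
```

```bash
python3 -c "
from st import *
o,M=st();print(o['moment'])
snap('side','side5')
import cv2
f=load('side5');a=cv2.resize(f['color'][140:235,260:390],None,fx=6,fy=6,interpolation=cv2.INTER_CUBIC);cv2.imwrite('pics/v5.png',cv2.convertScaleAbs(a,alpha=1.5))"
```

```text
t 26.1 p [0.6101 0.0515 0.0236] jaw 78.88 xax [ 0.0007  0.0001 -1.    ] F [-0.6375 -1.2675  6.002 ] w 0.0313 j [-0.256   0.6083  0.0938  1.8523 -0.0847  0.6841  1.2635]
[-0.055   0.352   0.0622]
```

View pics/v5.png

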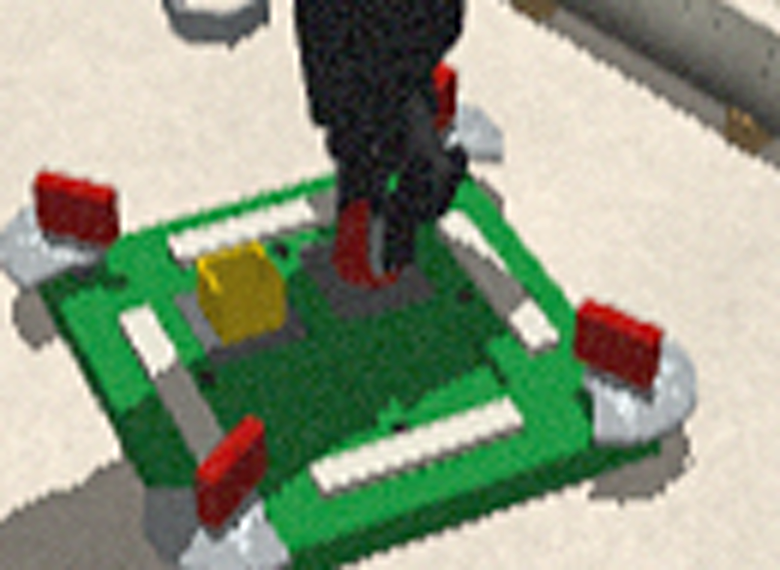

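>>> apply_moves:
  increments: "25 -0.001 -0.0009 0.0006 0 0 0;25 0 0 0 0 0 0;25 0.001 0 0 0 0 0;25 0.0005 0 0 0 0 0;25 0 0 0 0 0 0;25 0 0 0 0 0 0;25 0 0 0 0 0 0;25 0 0 0 0 0 0"

```text
clock: 26.95
tcp_pos: [0.6108, 0.0505, 0.0232]
orientation: [0.153, 1.564, -0.152]
contact_force: [-1.1, -0.8, 7.4]
grip_width: 0.0311
```

```bash
python3 -c "
from st import *
o,M=st();print(o['moment'])"
```

```text
t 26.95 p [0.6108 0.0505 0.0232] jaw 78.88 xax [ 0.0012  0.0001 -1.    ] F [-1.1421 -0.7807  7.4343] w 0.0311 j [-0.2541  0.6094  0.0937  1.8513 -0.0847  0.6835  1.2652]
[-0.0465  0.3999 -0.0096]
```

>>> apply_moves:
  increments: "44 0 0 0 0 0 0;44 0 0 0 0 0 0;44 0 0 0 0 0 0;44 -0.02 0 0 0 0 0;44 -0.05 0 0 0 0 0;44 -0.05 0 0 0 0 0;44 0 0.04 -0.03 0 0 0;44 0 0.04 -0.03 0 0 0"

```text
clock: 27.75
tcp_pos: [0.5679, 0.1404, 0.1444]
orientation: [0.157, 1.561, -0.155]
contact_force: [0.8, 0.6, -0.5]
grip_width: 0.0439
```

>>> apply_moves:
  increments: "44 0 0.04 -0.03 0 0 0;44 0 0.04 -0.03 0 0 0;44 0 0.04 -0.03 0 0 0;44 0 0 0 0 0 0;44 0 0 0 0 0 0;44 0 0 0 0 0 0;44 0 0 0 0 0 0;44 0 0 0 0 0 0"

```text
clock: 28.55
tcp_pos: [0.5021, 0.2743, 0.1424]
orientation: [0.154, 1.565, -0.155]
contact_force: [-0.0, 0.4, 0.6]
grip_width: 0.0442
```

Run:
```python
from meas import *
from st import st
st()
t=snap("top","top6");s=snap("side","side6")
out=np.zeros((600,800,3),np.uint8)
out[:,:400]=cv2.resize(t["color"][150:231,255:309],(400,600),interpolation=cv2.INTER_CUBIC)
out[:400,400:]=cv2.resize(s["color"][160:220,280:340],(400,400),interpolation=cv2.INTER_CUBIC)
cv2.imwrite("pics/v6.png",cv2.convertScaleAbs(out,alpha=1.6))
```

```text
t 28.55 p [0.5021 0.2743 0.1424] jaw 78.74 xax [-0.     -0.0004 -1.    ] F [-0.0136  0.39    0.6348] w 0.0442 j [-0.6526  0.3887  0.0549  1.8786 -0.0267  0.8752  0.7896]
```

View pics/v6.png

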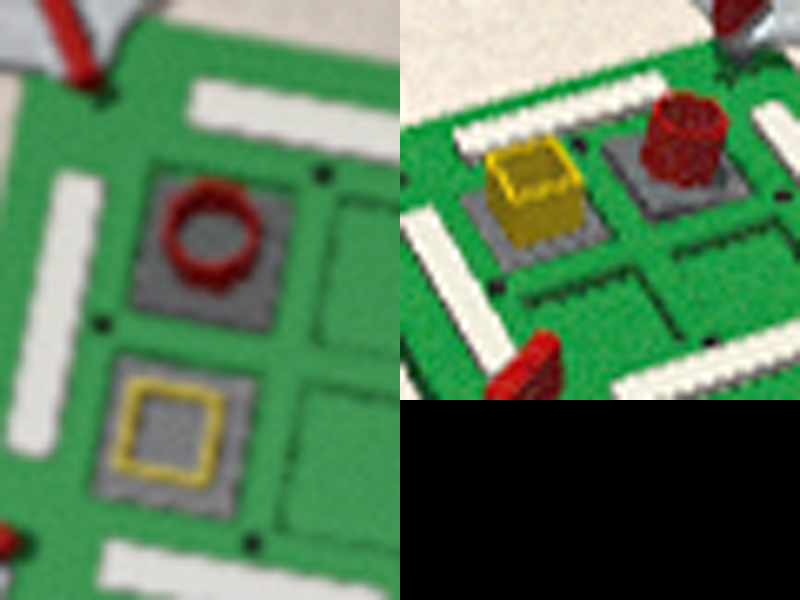

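>>> apply_moves:
  increments: "44 0 -0.0281 0.0212 0 0 0;44 0 -0.0281 0.0212 0 0 0;44 0 -0.0281 0.0212 0 0 0;44 0 -0.0281 0.0212 0 0 0;44 0 -0.0281 0.0212 0 0 0;44 0 -0.0281 0.0212 0 0 0;44 0 -0.0281 0.0212 0 0 0;44 0 0 0 0.9335 0 0"
  squeeze: 20

```text
clock: 29.45
tcp_pos: [0.6111, 0.0465, 0.1427]
orientation: [0.246, 1.554, -0.25]
contact_force: [-0.7, -0.0, -0.6]
grip_width: 0.044
```

>>> apply_moves:
  increments: "44 0 0 0 0.9335 0 0;44 0 0 0 0.9335 0 0;44 0 0 0 0.9335 0 0;44 0 0 0 0.9335 0 0;44 0 0 0 0.9335 0 0;44 0 0 0 0.9335 0 0;44 0 0 0 0.9335 0 0;44 0 0 0 0.9335 0 0"

```text
clock: 30.25
tcp_pos: [0.6091, 0.0538, 0.1424]
orientation: [0.937, 1.36, -0.937]
contact_force: [0.7, 0.2, -0.4]
grip_width: 0.0441
```

>>> apply_moves:
  increments: "44 0 0 0 0.9335 0 0;44 0 0 0 0.9335 0 0;44 0 0 0 0.9335 0 0;44 0 0 0 0.9335 0 0;44 0 0 0 0.9335 0 0;44 0.02 0 0 0 0 0;44 0.02 0 0 0 0 0;44 0.02 0 0 0 0 0"

```text
clock: 31.05
tcp_pos: [0.6093, 0.054, 0.0819]
orientation: [1.349, 1.112, -1.349]
contact_force: [0.4, 1.0, -0.2]
grip_width: 0.044
```

>>> apply_moves:
  increments: "44 0 0 0 0 0 0;44 0 0 0 0 0 0;44 0 0 0 0 0 0;44 0 0 0 0 0 0;44 0 0 0 0 0 0;44 0 0 0 0 0 0;44 0 0 0 0 0 0;44 0 0 0 0 0 0"

```text
clock: 31.85
tcp_pos: [0.6091, 0.0542, 0.0825]
orientation: [1.349, 1.113, -1.349]
contact_force: [0.7, -0.4, 0.2]
grip_width: 0.0439
```

```bash
python3 -c "
from st import *
go(.609,.0522,.024,-11.1)"
```

```text
t 31.85 p [0.6091 0.0542 0.0825] jaw -10.96 xax [ 0.      0.0001 -1.    ] F [ 0.6507 -0.357   0.1892] w 0.0439 j [-0.5263  0.5625  0.4558  1.8461 -0.3309  0.8082 -0.0915]
tool shift [0.0585 0.0002 0.002 ] per row [0.0073 0.     0.0002]
turn deg about x 0.13989330835374858 units total 0.020346656935671673
tilt units [ 0.     -0.0011 -0.    ]
```

>>> apply_moves:
  increments: "44 0.02 0 0.0033 0.02 0 0;44 0.02 0 0 0 0 0;44 0.01 0 0 0 0 0;44 0.007 0 0 0 0 0;44 0 0 0 0 0 0;40 0 0 0 0 0 0;36 0 0 0 0 0 0;25 0 0 0 0 0 0"

```text
clock: 32.65
tcp_pos: [0.6095, 0.0509, 0.0265]
orientation: [1.352, 1.11, -1.349]
contact_force: [0.3, -0.4, 3.2]
grip_width: 0.0328
```

>>> apply_moves:
  increments: "25 0 0 0 0 0 0;25 0 0 0 0 0 0;25 0 0 0 0 0 0;25 0 0 0 0 0 0;25 0 0 0 0 0 0;25 0 0 0 0 0 0;25 0 0 0 0 0 0;25 0 0 0 0 0 0"

```text
clock: 33.45
tcp_pos: [0.6095, 0.0509, 0.0265]
orientation: [1.352, 1.11, -1.349]
contact_force: [-0.2, -0.2, 6.6]
grip_width: 0.0328
```

```bash
python3 -c "
from st import *
o,M=st();print(o['moment'])"
```

```text
t 33.45 p [0.6095 0.0509 0.0265] jaw -11.11 xax [ 0.0019  0.0005 -1.    ] F [-0.2272 -0.2258  6.6029] w 0.0328 j [-0.4876  0.6398  0.4121  1.8707 -0.3777  0.7062 -0.0515]
[-0.0861  0.0501 -0.0184]
```

>>> apply_moves:
  increments: "25 -0.004 0 0 0 0 0;25 0 0 -0.0013 0 0 0;25 0 0 0 0 0 0;25 0 0 0 0 0 0;25 0 0 0 0 0 0;25 0 0 0 0 0 0;25 0 0 0 0 0 0;25 0 0 0 0 0 0"
  squeeze: 30

```text
clock: 34.25
tcp_pos: [0.6087, 0.0522, 0.0294]
orientation: [1.35, 1.111, -1.351]
contact_force: [0.4, 0.6, -0.8]
grip_width: 0.032
```

>>> apply_moves:
  increments: "25 0.002 0 0 0 0 0;25 0.002 0 0 0 0 0;25 0.002 0 0 0 0 0;25 0.002 0 0 0 0 0;25 0 0 0 0 0 0;25 0 0 0 0 0 0;25 0 0 0 0 0 0;25 0 0 0 0 0 0"

```text
clock: 35.05
tcp_pos: [0.6093, 0.0523, 0.026]
orientation: [1.353, 1.113, -1.349]
contact_force: [-14.6, -0.1, 42.6]
grip_width: 0.0319
```

```bash
python3 -c "
from st import *
o,M=st();print(o['moment'])"
```

```text
t 35.05 p [0.6093 0.0523 0.026 ] jaw -11.14 xax [ 0.0006  0.0029 -1.    ] F [-14.5927  -0.1277  42.6225] w 0.0319 j [-0.4872  0.6407  0.4107  1.8699 -0.3805  0.7074 -0.0509]
[0.1801 3.4676 0.0182]
```

>>> apply_moves:
  increments: "25 -0.006 0 0 0 0 0;25 0 0.0012 0 0 0 0;25 0 0 0 0 0 0;25 0 0 0 0 0 0;25 0.002 0 0 0 0 0;25 0.001 0 0 0 0 0;25 0 0 0 0 0 0;25 0 0 0 0 0 0"

```text
clock: 35.85
tcp_pos: [0.6099, 0.052, 0.0263]
orientation: [1.351, 1.113, -1.351]
contact_force: [-8.5, 0.4, 23.4]
grip_width: 0.0324
```

```bash
python3 -c "
from st import *
o,M=st();print(o['moment'])"
```

```text
t 35.85 p [0.6099 0.052  0.0263] jaw -11.12 xax [-0.0007  0.0013 -1.    ] F [-8.5472  0.412  23.4291] w 0.0324 j [-0.4879  0.6418  0.4118  1.8674 -0.3786  0.7103 -0.0523]
[0.0892 1.7982 0.0636]
```

>>> apply_moves:
  increments: "25 -0.003 0 0 0 0 0;25 0 0.0012 0 0 0 0;25 0 0 0 0 0 0;25 0 0 0 0 0 0;25 0.002 0 0 0 0 0;25 0.0005 0 0 0 0 0;25 0 0 0 0 0 0;25 0 0 0 0 0 0"

```text
clock: 36.65
tcp_pos: [0.6109, 0.0517, 0.0263]
orientation: [1.351, 1.112, -1.351]
contact_force: [-6.5, -0.0, 16.4]
grip_width: 0.0322
```

```bash
python3 -c "
from st import *
o,M=st();print(o['moment'])"
```

```text
t 36.65 p [0.6109 0.0517 0.0263] jaw -11.12 xax [-0.0007  0.001  -1.    ] F [-6.5433 -0.0231 16.4232] w 0.0322 j [-0.4871  0.6431  0.412   1.8648 -0.3783  0.7116 -0.0523]
[0.0147 1.3687 0.0483]
```

>>> apply_moves:
  increments: "25 -0.006 0 0 0 0 0;25 0 0 0 0 0 0;25 0 0 0 0 0 0;25 0 0 0 0 0 0;25 0 0 0 0 0 0;25 0 0 0 0 0 0;25 0 0 0 0 0 0;25 0 0 0 0 0 0"

```text
clock: 37.45
tcp_pos: [0.611, 0.0518, 0.0309]
orientation: [1.35, 1.111, -1.351]
contact_force: [-0.2, -0.5, -0.8]
grip_width: 0.0323
```

Run:
```python
from meas import *
from st import st
st()
t=load("top6");box=(255,145,315,235);im=crop(t,*box);h=cv2.cvtColor(im,cv2.COLOR_BGR2HSV)
Y=(h[...,0]>15)&(h[...,0]<35)&(h[...,1]>110)&(h[...,2]>70)
Rr=((h[...,0]<8)|(h[...,0]>170))&(h[...,1]>120)&(h[...,2]>50)
res={}
for n,m in(("Y",Y),("R",Rr)):
    for a,b,ce in blobs(m,12):
        q,c=rect(b); w=np.array([onz(t,*full(x,*box[:2]),.047)[:2] for x in q]);e=w[1]-w[0]
        c0=onz(t,*full(ce,*box[:2]),.047)[:2]
        print(n,a/36,"rect",w.mean(0),np.linalg.norm(e),np.linalg.norm(w[2]-w[1]),np.degrees(np.arctan2(e[1],e[0]))%90,"cent",c0)
g=(h[...,1]<60)&(h[...,2]<105)
for a,b,ce in blobs(cv2.morphologyEx(((g|Y|Rr)).astype(np.uint8),cv2.MORPH_OPEN,np.ones((5,5))),100):
    q,c=rect(b)
    for z in(.0215,):
        w=np.array([onz(t,*full(x,*box[:2]),z)[:2] for x in q]);e=w[1]-w[0];print("block",a/36,w.mean(0),np.linalg.norm(e),np.linalg.norm(w[2]-w[1]),np.degrees(np.arctan2(e[1],e[0]))%90)
# pockets floor masks: empty pockets dark outlines
```

```text
t 37.45 p [0.611  0.0518 0.0309] jaw -11.1 xax [-0.0002  0.0001 -1.    ] F [-0.2136 -0.5196 -0.8334] w 0.0323 j [-0.4909  0.6366  0.4162  1.8635 -0.3737  0.719  -0.0561]
Y 75.02777777777777 rect [0.54   0.0652] 0.03379195526174098 0.034379753574769495 79.24810773177498 cent [0.5405 0.0654]
R 54.80555555555556 rect [0.6829 0.1008] 0.011078383759198594 0.04062196912411086 20.60358932450363 cent [0.6822 0.1005]
R 69.61111111111111 rect [0.6111 0.0504] 0.03405357063521721 0.03391546122725751 89.33317244496344 cent [0.6105 0.0509]
block 163.55555555555554 [0.6061 0.0522] 0.04815648166833905 0.05100554095468011 79.43369643908568
block 167.72222222222223 [0.5407 0.0658] 0.051000937166419354 0.051068103133180595 79.45886438900325
```

>>> apply_moves:
  increments: "25 0.004 -0.0012 0 0 0 0;25 0 0 0 0 0 0;25 0 0 0 0 0 0;36 0 0 0 0 0 0;36 0 0 0 0 0 0;36 0 0 0 0 0 0;36 0 0 0 0 0 0;36 0 0 0 0 0 0"
  squeeze: 20

```text
clock: 38.25
tcp_pos: [0.6099, 0.052, 0.027]
orientation: [1.351, 1.111, -1.35]
contact_force: [0.5, 0.6, -0.6]
grip_width: 0.0361
```

>>> apply_moves:
  increments: "25 0 0 0 0 0 0;25 0 0 0 0 0 0;25 0 0 0 0 0 0;25 0 0 0 0 0 0;25 0 0 0 0 0 0;25 0 0 0 0 0 0;25 0 0 0 0 0 0;25 0 0 0 0 0 0"

```text
clock: 39.05
tcp_pos: [0.61, 0.052, 0.027]
orientation: [1.351, 1.111, -1.35]
contact_force: [-1.3, 0.2, 3.9]
grip_width: 0.0325
```

```bash
python3 -c "
from st import *
o,M=st();print(o['moment'])"
```

```text
t 39.05 p [0.61  0.052 0.027] jaw -11.1 xax [ 0.0001  0.0001 -1.    ] F [-1.3184  0.1659  3.9489] w 0.0325 j [-0.4894  0.6406  0.413   1.8675 -0.3768  0.7107 -0.054 ]
[ 0.0228  0.2148 -0.0525]
```

>>> apply_moves:
  increments: "40 0 0 0 0 0 0;40 0 0 0 0 0 0;40 -0.007 0 0 0 0 0;40 0 0 0 0 0 0;25 0 0 0 0 0 0;25 0 0 0 0 0 0;25 0 0 0 0 0 0;25 0 0 0 0 0 0"
  squeeze: 40

```text
clock: 39.85
tcp_pos: [0.6097, 0.0521, 0.0342]
orientation: [1.351, 1.112, -1.351]
contact_force: [-1.5, 0.1, 4.9]
grip_width: 0.0249
```

```bash
python3 -c "
from st import *
o,M=st();print(o['moment'])"
```

```text
t 39.85 p [0.6097 0.0521 0.0342] jaw -11.1 xax [-0.0004  0.0004 -1.    ] F [-1.5132  0.1055  4.9017] w 0.0249 j [-0.4939  0.6303  0.4189  1.8654 -0.3713  0.7235 -0.0583]
[ 0.076   0.5871 -0.0032]
```

>>> apply_moves:
  increments: "44 -0.02 0 0 0 0 0;44 -0.04 0 0 0 0 0;44 -0.04 0 0 0 0 0;44 0 -0.025 -0.04 0 0 0;44 0 -0.025 -0.04 0 0 0;44 0 -0.025 -0.04 0 0 0;44 0 -0.025 -0.04 0 0 0;44 0 -0.025 -0.04 0 0 0"
  squeeze: 20

```text
clock: 40.65
tcp_pos: [0.5249, 0.2739, 0.1339]
orientation: [1.351, 1.111, -1.35]
contact_force: [0.3, 0.8, 0.7]
grip_width: 0.0439
```

```bash
cat >> meas.py <<'E'
def cuts(t,box=(255,145,345,250),z=.047):
    im=crop(t,*box);h=cv2.cvtColor(im,cv2.COLOR_BGR2HSV)
    Y=(h[...,0]>15)&(h[...,0]<35)&(h[...,1]>110)&(h[...,2]>70)
    Rr=((h[...,0]<8)|(h[...,0]>170))&(h[...,1]>120)&(h[...,2]>50)
    for n,m in(("Y",Y),("R",Rr)):
        for a,b,ce in blobs(m,12):
            q,c=rect(b); w=np.array([onz(t,*full(x,*box[:2]),z)[:2] for x in q]);e=w[1]-w[0]
            print(n,int(a/36),"rect",w.mean(0),np.linalg.norm(e),np.linalg.norm(w[2]-w[1]),np.degrees(np.arctan2(e[1],e[0]))%90,"cent",onz(t,*full(ce,*box[:2]),z)[:2])
    g=(h[...,1]<60)&(h[...,2]<105)
    for a,b,ce in blobs(cv2.morphologyEx(((g|Y|Rr)).astype(np.uint8),cv2.MORPH_OPEN,np.ones((5,5))),100):
        q,c=rect(b);w=np.array([onz(t,*full(x,*box[:2]),.0215)[:2] for x in q]);e=w[1]-w[0];print("block",int(a/36),w.mean(0),np.linalg.norm(e),np.linalg.norm(w[2]-w[1]),np.degrees(np.arctan2(e[1],e[0]))%90)
E
python3 - <<'E'
from meas import *
from st import st
st();t=snap("top","top7");s=snap("side","side7");cuts(t)
out=np.zeros((600,800,3),np.uint8)
out[:,:400]=cv2.resize(t["color"][150:231,255:309],(400,600),interpolation=cv2.INTER_CUBIC)
out[:400,400:]=cv2.resize(s["color"][160:220,280:340],(400,400),interpolation=cv2.INTER_CUBIC)
cv2.imwrite("pics/v7.png",cv2.convertScaleAbs(out,alpha=1.6))
E
```

```text
t 40.65 p [0.5249 0.2739 0.1339] jaw -11.11 xax [ 0.0003  0.0003 -1.    ] F [0.2658 0.8021 0.6753] w 0.0439 j [-0.9442  0.4623  0.4716  1.8603 -0.266   0.8807 -0.5382]
Y 74 rect [0.5401 0.0653] 0.0338676556539775 0.03444354279502665 78.78702526211119 cent [0.5406 0.0654]
R 55 rect [0.6828 0.1006] 0.011078337964193698 0.04088097035668232 20.300378252778586 cent [0.6821 0.1005]
R 61 rect [ 0.6452 -0.085 ] 0.03851631138110453 0.012971047252085807 21.06217240743625 cent [ 0.645  -0.0851]
R 69 rect [0.6107 0.0519] 0.03421877561645347 0.03400849524768622 74.49514144894746 cent [0.6106 0.0517]
R 51 rect [ 0.4596 -0.049 ] 0.010408005218920862 0.03767649244918406 23.677309597348284 cent [ 0.4597 -0.0485]
block 162 [0.6062 0.0532] 0.04816748255923426 0.05104528578966451 79.98607656469298
block 167 [0.5408 0.0658] 0.0510851281594136 0.051068955762397054 79.5414056809336
```

View pics/v7.png

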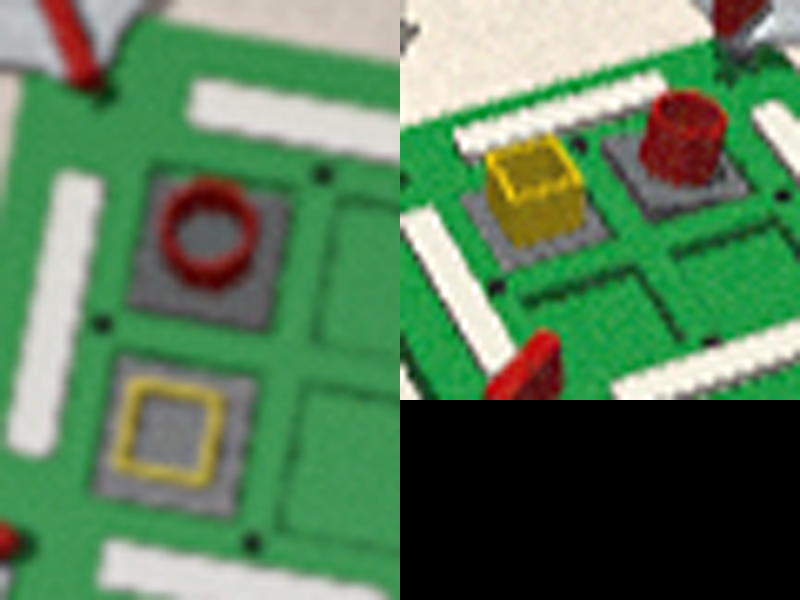

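>>> apply_moves:
  increments: "44 0 0.021 0.0335 0 0 0;44 0 0.021 0.0335 0 0 0;44 0 0.021 0.0335 0 0 0;44 0 0.021 0.0335 0 0 0;44 0 0.021 0.0335 0 0 0;44 0 0.021 0.0335 0 0 0;44 0 0 0 0 0 0;44 0.02 0 0 0 0 0"

```text
clock: 41.55
tcp_pos: [0.6132, 0.0486, 0.1159]
orientation: [1.356, 1.106, -1.349]
contact_force: [0.7, 0.9, -0.4]
grip_width: 0.0435
```

>>> apply_moves:
  increments: "44 0.02 0 0 0 0 0;44 0.02 0 0 0 0 0;44 0.01 0 0 0 0 0;44 0 0 0 0 0 0;44 0 0 0 0 0 0;44 0 0 0 0 0 0;44 0 0 0 0 0 0;44 0 0 0 0 0 0"

```text
clock: 42.35
tcp_pos: [0.6111, 0.0509, 0.0646]
orientation: [1.351, 1.111, -1.349]
contact_force: [0.0, 0.0, 1.0]
grip_width: 0.044
```

```bash
python3 -c "
from st import *
go(.6098,.0522,.015,-11.1)"
```

```text
t 42.35 p [0.6111 0.0509 0.0646] jaw -11.1 xax [ 0.001   0.0004 -1.    ] F [0.0284 0.0111 1.0034] w 0.044 j [-0.5129  0.5896  0.4474  1.8518 -0.3505  0.7772 -0.0724]
tool shift [ 0.0496 -0.0016 -0.001 ] per row [ 0.0062 -0.0002 -0.0001]
turn deg about x 0.003988803886613823 units total 0.0005801480086479816
tilt units [ 0.     -0.0049 -0.0079]
```

>>> apply_moves:
  increments: "44 0.02 -0.0014 -0.001 0 0 0;44 0.015 0 0 0 0 0;44 0.01 0 0 0 0 0;44 0.0045 0 0 0 0 0;44 0 0 0 0 0 0;44 0 0 0 0 0 0;44 0 0 0 0 0 0;44 0 0 0 0 0 0"

```text
clock: 43.15
tcp_pos: [0.6099, 0.0521, 0.015]
orientation: [1.351, 1.111, -1.35]
contact_force: [-0.3, 0.0, -0.7]
grip_width: 0.044
```

>>> apply_moves:
  increments: "38 0 0 0 0 0 0;25 0 0 0 0 0 0;25 0 0 0 0 0 0;25 0 0 0 0 0 0;25 0 0 0 0 0 0;25 0 0 0 0 0 0;25 0 0 0 0 0 0;25 0 0 0 0 0 0"

```text
clock: 43.95
tcp_pos: [0.6101, 0.0521, 0.0151]
orientation: [1.351, 1.111, -1.35]
contact_force: [-0.4, -0.0, 5.6]
grip_width: 0.0353
```

```bash
python3 -c "
from st import *
o,M=st();print(o['moment'])"
```

```text
t 43.95 p [0.6101 0.0521 0.0151] jaw -11.11 xax [ 0.001   0.0004 -1.    ] F [-0.3711 -0.0027  5.6141] w 0.0353 j [-0.4847  0.6584  0.4066  1.8714 -0.3906  0.6895 -0.0429]
[0.0321 0.2021 0.0405]
```

>>> apply_moves:
  increments: "25 -0.003 0 0 0 0 0;25 -0.003 0 0 0 0 0;25 -0.004 0 0 0 0 0;25 0 0 0 0 0 0;25 0 0 0 0 0 0;25 0 0 0 0 0 0;25 0 0 0 0 0 0;25 0 0 0 0 0 0"
  squeeze: 40

```text
clock: 44.75
tcp_pos: [0.6094, 0.052, 0.0243]
orientation: [1.35, 1.111, -1.351]
contact_force: [-0.6, -0.9, -2.0]
grip_width: 0.034
```

```bash
python3 -c "
from st import *
o,M=st();print(o['moment'])"
```

```text
t 44.75 p [0.6094 0.052  0.0243] jaw -11.1 xax [-0.0003 -0.     -1.    ] F [-0.6086 -0.8885 -1.9889] w 0.034 j [-0.4911  0.6449  0.4149  1.8695 -0.3827  0.7063 -0.0491]
[-0.01    0.009  -0.0087]
```

>>> apply_moves:
  increments: "25 -0.033 0 0 0 0 0;25 -0.033 0 0 0 0 0;25 -0.033 0 0 0 0 0;25 0 -0.0152 -0.0331 0 0 0;25 0 -0.0152 -0.0331 0 0 0;25 0 -0.0152 -0.0331 0 0 0;25 0 -0.0152 -0.0331 0 0 0;25 0 -0.0152 -0.0331 0 0 0"

```text
clock: 45.55
tcp_pos: [0.5662, 0.2304, 0.1235]
orientation: [1.351, 1.111, -1.351]
contact_force: [-0.4, -0.7, -0.1]
grip_width: 0.0337
```

>>> apply_moves:
  increments: "25 0 -0.0152 -0.0331 0 0 0;25 0 -0.0152 -0.0331 0 0 0;25 0.03 0 0 0 0 0;25 0.03 0 0 0 0 0;25 0.03 0 0 0 0 0;25 0.02 0 0 0 0 0;25 0.005 0 0 0 0 0;25 0 0 0 0 0 0"

```text
clock: 46.35
tcp_pos: [0.5494, 0.2996, 0.0079]
orientation: [1.349, 1.111, -1.352]
contact_force: [1.0, -0.7, -0.5]
grip_width: 0.0339
```

>>> apply_moves:
  increments: "25 0.002 0 0 0 0 0;25 0 0 0 0 0 0;25 0 0 0 0 0 0;44 0 0 0 0 0 0;44 0 0 0 0 0 0;44 0 0 0 0 0 0;44 0 0 0 0 0 0;44 0 0 0 0 0 0"
  squeeze: 20

```text
clock: 47.15
tcp_pos: [0.5497, 0.2999, 0.0064]
orientation: [1.351, 1.111, -1.351]
contact_force: [-0.3, 0.7, -0.3]
grip_width: 0.0442
```

```bash
python3 -c "
from st import *
go(.55,.3,.0055,-11.1)"
```

```text
t 47.15 p [0.5497 0.2999 0.0064] jaw -11.1 xax [-0.0001  0.0001 -1.    ] F [-0.2696  0.6756 -0.2668] w 0.0442 j [-0.8789  0.6859  0.3871  1.8371 -0.3839  0.6929 -0.4657]
tool shift [ 0.0009  0.0003 -0.0001] per row [ 0.0001  0.     -0.    ]
turn deg about x -0.0030355964358079746 units total -0.0004415096047221154
tilt units [ 0.     -0.0005  0.001 ]
```

>>> apply_moves:
  increments: "36 0 0 0 0 0 0;25 0 0 0 0 0 0;25 0 0 0 0 0 0;25 0 0 0 0 0 0;25 0 0 0 0 0 0;25 0 0 0 0 0 0;25 0 0 0 0 0 0;25 0 0 0 0 0 0"

```text
clock: 47.95
tcp_pos: [0.5498, 0.2999, 0.0065]
orientation: [1.351, 1.111, -1.35]
contact_force: [0.5, 0.3, 2.3]
grip_width: 0.0315
```

>>> apply_moves:
  increments: "48 0 0 0 0 0 0;48 0 0 0 0 0 0;48 0 0 0 -0.935 0 0;48 0 0 0 -0.935 0 0;48 0 0 0 -0.935 0 0;48 0 0 0 -0.935 0 0;48 0 0 0 -0.935 0 0;48 0 0 0 -0.935 0 0"

```text
clock: 48.75
tcp_pos: [0.5496, 0.2998, 0.0063]
orientation: [0.846, 1.4, -0.846]
contact_force: [-0.5, -0.7, 0.1]
grip_width: 0.0483
```

>>> apply_moves:
  increments: "48 0 0 0 -0.935 0 0;48 0 0 0 -0.935 0 0;48 0 0 0 -0.935 0 0;48 0 0 0 -0.935 0 0;48 0 0 0 -0.935 0 0;48 0 0 0 -0.935 0 0;48 0 0 0 -0.935 0 0;48 0 0 0 -0.935 0 0"

```text
clock: 49.55
tcp_pos: [0.5496, 0.2996, 0.0063]
orientation: [0.148, 1.566, -0.149]
contact_force: [-0.2, -0.8, 0.3]
grip_width: 0.0481
```

>>> apply_moves:
  increments: "48 0 0 0 0 0 0;48 0 0 0 0 0 0;36 0 0 0 0 0 0;25 0 0 0 0 0 0;25 0 0 0 0 0 0;25 0 0 0 0 0 0;25 0 0 0 0 0 0;25 0 0 0 0 0 0"

```text
clock: 50.35
tcp_pos: [0.5498, 0.3, 0.0065]
orientation: [0.152, 1.565, -0.152]
contact_force: [0.2, -0.0, 1.5]
grip_width: 0.0313
```

```bash
python3 -c "
from st import *
go(.6096,.0522,None,78.9)"
```

```text
t 50.35 p [0.5498 0.3    0.0065] jaw 78.89 xax [ 0.0001  0.0002 -1.    ] F [ 0.1674 -0.0226  1.52  ] w 0.0313 j [-0.5824  0.6488 -0.0226  1.8152  0.0216  0.6777  0.7597]
tool shift [-0.0001 -0.2317  0.1065] per row [-0.     -0.029   0.0133]
turn deg about x -0.005788084959704065 units total -0.0008418428327666604
tilt units [ 0.      0.0002 -0.002 ]
```

>>> apply_moves:
  increments: "25 -0.04 0 0 0 0 0;25 -0.04 0 0 0 0 0;25 -0.04 0 0 0 0 0;25 0 -0.0331 0.0152 0 0 0;25 0 -0.0331 0.0152 0 0 0;25 0 -0.0331 0.0152 0 0 0;25 0 -0.0331 0.0152 0 0 0;25 0 -0.0331 0.0152 0 0 0"
  squeeze: 30

```text
clock: 51.15
tcp_pos: [0.5923, 0.1214, 0.1263]
orientation: [0.152, 1.566, -0.152]
contact_force: [1.2, 0.0, -0.4]
grip_width: 0.0308
```

>>> apply_moves:
  increments: "25 0 -0.0331 0.0152 0 0 0;25 0 -0.0331 0.0152 0 0 0;25 0 0 0 0 0 0;25 0.03 0 0 0 0 0;25 0.03 0 0 0 0 0;25 0.02 0 0 0 0 0;25 0 0 0 0 0 0;25 0 0 0 0 0 0"

```text
clock: 51.95
tcp_pos: [0.6094, 0.0523, 0.0465]
orientation: [0.152, 1.566, -0.152]
contact_force: [0.1, 0.2, -0.6]
grip_width: 0.0312
```

>>> apply_moves:
  increments: "25 0 0 0 0 0 0;25 0 0 0 0 0 0;25 0 0 0 0 0 0;25 0 0 0 0 0 0;25 0 0 0 0 0 0;25 0 0 0 0 0 0;25 0 0 0 0 0 0;25 0 0 0 0 0 0"

```text
clock: 52.75
tcp_pos: [0.6095, 0.0521, 0.0464]
orientation: [0.152, 1.566, -0.152]
contact_force: [-0.6, 0.9, -0.5]
grip_width: 0.031
```

```bash
python3 -c "
from st import *
go(.6096,.0522,.033,78.9)"
```

```text
t 52.75 p [0.6095 0.0521 0.0464] jaw 78.9 xax [-0.0002  0.0001 -1.    ] F [-0.5837  0.8634 -0.4774] w 0.031 j [-0.2013  0.5728  0.019   1.8403 -0.0156  0.7288  1.2034]
tool shift [0.0134 0.0002 0.0001] per row [0.0017 0.     0.    ]
turn deg about x -0.0009002807616127484 units total -0.00013094052902087197
tilt units [ 0.     -0.0019 -0.0003]
```

Bottom is TCP−6.5 mm; ledge contact would be at 28.5. Lower to 24.

>>> apply_moves:
  increments: "25 0.01 0 0 0 0 0;25 0.005 0 0 0 0 0;25 0.003 0 0 0 0 0;25 0.002 0 0 0 0 0;25 0.002 0 0 0 0 0;25 0 0 0 0 0 0;25 0 0 0 0 0 0;25 0 0 0 0 0 0"

```text
clock: 53.55
tcp_pos: [0.6097, 0.0521, 0.0246]
orientation: [0.152, 1.565, -0.152]
contact_force: [-0.7, -0.6, -0.3]
grip_width: 0.0311
```

```bash
python3 -c "
from st import *
o,M=st();print(o['moment'])"
```

```text
t 53.55 p [0.6097 0.0521 0.0246] jaw 78.9 xax [ 0.0003  0.0001 -1.    ] F [-0.6824 -0.5854 -0.3478] w 0.0311 j [-0.2     0.6045  0.0174  1.8482 -0.0156  0.6887  1.2033]
[-0.039   0.008  -0.0324]
```

>>> apply_moves:
  increments: "25 0.002 0 0 0 0 0;25 0.002 0 0 0 0 0;25 0.0015 0 0 0 0 0;25 0.0005 0 0 0 0 0;25 0 0 0 0 0 0;25 0 0 0 0 0 0;25 0 0 0 0 0 0;25 0 0 0 0 0 0"

```text
clock: 54.35
tcp_pos: [0.6094, 0.0521, 0.0185]
orientation: [0.152, 1.566, -0.152]
contact_force: [-3.2, 0.1, 3.2]
grip_width: 0.0309
```

>>> apply_moves:
  increments: "44 0 0 0 0 0 0;44 0 0 0 0 0 0;44 0 0 0 0 0 0;44 -0.02 0 0 0 0 0;44 -0.04 0 0 0 0 0;44 -0.04 0 0 0 0 0;44 -0.02 0 0 0 0 0;44 0 0 0 0 0 0"
  squeeze: 20

```text
clock: 55.15
tcp_pos: [0.6121, 0.0523, 0.1422]
orientation: [0.154, 1.559, -0.151]
contact_force: [0.3, -0.1, -0.1]
grip_width: 0.0443
```

>>> apply_moves:
  increments: "60 0 0.0222 -0.0313 0 0 0;60 0 0.0222 -0.0313 0 0 0;60 0 0.0222 -0.0313 0 0 0;60 0 0.0222 -0.0313 0 0 0;60 0 0.0222 -0.0313 0 0 0;60 0 0.0222 -0.0313 0 0 0;60 0 0.0222 -0.0313 0 0 0;60 0 0 0 -0.997 0 0"

```text
clock: 55.95
tcp_pos: [0.4198, 0.251, 0.1375]
orientation: [0.052, 1.573, -0.05]
contact_force: [0.6, 0.4, -1.1]
grip_width: 0.0598
```

>>> apply_moves:
  increments: "60 0 0 0 -0.997 0 0;60 0 0 0 -0.997 0 0;60 0 0 0 -0.997 0 0;60 0 0 0 -0.997 0 0;60 0 0 0 -0.997 0 0;60 0 0 0 -0.997 0 0;60 0 0 0 -0.997 0 0;60 0 0 0 -0.997 0 0"

```text
clock: 56.75
tcp_pos: [0.4238, 0.2463, 0.1374]
orientation: [-0.693, 1.459, 0.694]
contact_force: [-0.7, 0.4, 0.4]
grip_width: 0.06
```

>>> apply_moves:
  increments: "60 0 0 0 0 0 0;60 0 0 0 0 0 0;60 0 0 0 0 0 0;60 0 0 0 0 0 0;60 0 0 0 0 0 0;60 0 0 0 0 0 0;60 0 0 0 0 0 0;60 0 0 0 0 0 0"

```text
clock: 57.55
tcp_pos: [0.4244, 0.2468, 0.1385]
orientation: [-0.689, 1.459, 0.689]
contact_force: [-0.0, 0.5, 0.1]
grip_width: 0.0597
```

Run:
```python
from meas import *
from st import go
go(.4245,.2467,.006,140.6)
t=snap("top","top8");cuts(t);s=snap("side","side8")
gray=cv2.cvtColor(s["color"],cv2.COLOR_BGR2GRAY)
for n in("side0","side8"):
    c=load(n)["color"][165:195,222:248]; print(n,np.argwhere(cv2.cvtColor(c,cv2.COLOR_BGR2GRAY)<95).mean(0),(cv2.cvtColor(c,cv2.COLOR_BGR2GRAY)<95).sum())
```

```text
t 57.55 p [0.4244 0.2468 0.1385] jaw 140.59 xax [-0.      0.0001 -1.    ] F [-0.0242  0.4989  0.0769] w 0.0597 j [-0.4257  0.2862 -0.2663  2.0472  0.1016  0.8204  1.7026]
tool shift [ 0.1325 -0.0001  0.    ] per row [ 0.0166 -0.      0.    ]
turn deg about x -0.012939160440765818 units total -0.0018819246011263688
tilt units [ 0.      0.0004 -0.0008]
Y 74 rect [0.54   0.0654] 0.03395646196175873 0.03443164302785743 79.12078529632177 cent [0.5405 0.0654]
R 54 rect [0.6828 0.1009] 0.011077773081822352 0.04061404314016346 21.12797096698975 cent [0.6823 0.1005]
R 61 rect [ 0.645 -0.085] 0.03855157497079074 0.0126115875292788 20.041037360666394 cent [ 0.645 -0.085]
R 50 rect [0.6074 0.0519] 0.031736446204986085 0.03393223032129526 35.24072710717114 cent [0.608  0.0517]
R 51 rect [ 0.4595 -0.0489] 0.010230928347784645 0.037676254961079805 23.677225626962908 cent [ 0.4597 -0.0485]
block 203 [0.6081 0.0525] 0.05106890941720047 0.051384399263088215 79.35294935204698
block 166 [0.5407 0.0658] 0.05096443482227197 0.05094840004944457 79.54097280063749
side0 [11.9617 12.0881] 261
side8 [17.654  12.9394] 578
```

>>> apply_moves:
  increments: "60 0.04 0 0 0 0 0;60 0.04 0 0 0 0 0;60 0.03 0 0 0 0 0;60 0.0225 0 0 0 0 0;60 0 0 0 0 0 0;60 0 0 0 0 0 0;60 0 0 0 0 0 0;45 0 0 0 0 0 0"

```text
clock: 58.45
tcp_pos: [0.4254, 0.2474, 0.0073]
orientation: [-0.689, 1.456, 0.689]
contact_force: [0.1, -1.1, 0.7]
grip_width: 0.0469
```

>>> apply_moves:
  increments: "40 0 0 0 0 0 0;34 0 0 0 0 0 0;30 0 0 0 0 0 0;30 0 0 0 0 0 0;30 0 0 0 0 0 0;30 0 0 0 0 0 0;30 0 0 0 0 0 0;30 0 0 0 0 0 0"

```text
clock: 59.25
tcp_pos: [0.4248, 0.2469, 0.0066]
orientation: [-0.689, 1.458, 0.689]
contact_force: [-0.5, -0.7, 5.9]
grip_width: 0.0313
```

```bash
python3 -c "
from st import *
st()"
```

```text
t 59.25 p [0.4248 0.2469 0.0066] jaw 140.59 xax [ 0.0007  0.0004 -1.    ] F [-0.5069 -0.6764  5.88  ] w 0.0313 j [-0.4784  0.504  -0.2138  2.1271  0.2048  0.5286  1.61  ]
```

>>> apply_moves:
  increments: "50 0 0 0 0 0 0;50 0 0 0 0 0 0;50 0 0 0 0.935 0 0;50 0 0 0 0.935 0 0;50 0 0 0 0.935 0 0;50 0 0 0 0.935 0 0;50 0 0 0 0.935 0 0;50 0 0 0 0.935 0 0"

```text
clock: 60.05
tcp_pos: [0.4243, 0.2467, 0.0058]
orientation: [-0.161, 1.565, 0.161]
contact_force: [0.5, 0.7, -0.5]
grip_width: 0.0499
```

>>> apply_moves:
  increments: "50 0 0 0 0.935 0 0;50 0 0 0 0.935 0 0;50 0 0 0 0.935 0 0;50 0 0 0 0.935 0 0;50 0 0 0 0.935 0 0;50 0 0 0 0.935 0 0;50 0 0 0 0.935 0 0;50 0 0 0 0.935 0 0"

```text
clock: 60.85
tcp_pos: [0.4243, 0.2468, 0.0059]
orientation: [0.542, 1.502, -0.542]
contact_force: [-0.1, -0.4, -0.3]
grip_width: 0.0501
```

>>> apply_moves:
  increments: "50 0 0 0 0 0 0;50 0 0 0 0 0 0;42 0 0 0 0 0 0;36 0 0 0 0 0 0;34 0 0 0 0 0 0;34 0 0 0 0 0 0;34 0 0 0 0 0 0;34 0 0 0 0 0 0"

```text
clock: 61.65
tcp_pos: [0.4244, 0.2467, 0.0061]
orientation: [0.538, 1.503, -0.538]
contact_force: [-1.1, -0.8, 5.8]
grip_width: 0.0353
```

>>> apply_moves:
  increments: "50 0 0 0 0 0 0;50 0 0 0 0 0 0;50 0 0 0 -0.935 0 0;50 0 0 0 -0.935 0 0;50 0 0 0 -0.935 0 0;50 0 0 0 -0.935 0 0;50 0 0 0 -0.935 0 0;50 0 0 0 -0.935 0 0"

```text
clock: 62.45
tcp_pos: [0.4244, 0.2467, 0.0058]
orientation: [0.008, 1.571, -0.008]
contact_force: [0.9, -0.3, 0.7]
grip_width: 0.0498
```

>>> apply_moves:
  increments: "50 0 0 0 -0.935 0 0;50 0 0 0 -0.935 0 0;50 0 0 0 -0.935 0 0;50 0 0 0 -0.935 0 0;50 0 0 0 -0.935 0 0;50 0 0 0 -0.935 0 0;50 0 0 0 -0.935 0 0;50 0 0 0 -0.935 0 0"

```text
clock: 63.25
tcp_pos: [0.4244, 0.2466, 0.0058]
orientation: [-0.693, 1.458, 0.693]
contact_force: [0.0, -1.1, -0.7]
grip_width: 0.0503
```

>>> apply_moves:
  increments: "50 0 0 0 0 0 0;50 0 0 0 0 0 0;36 0 0 0 0 0 0;25 0 0 0 0 0 0;25 0 0 0 0 0 0;25 0 0 0 0 0 0;25 0 0 0 0 0 0;25 0 0 0 0 0 0"

```text
clock: 64.05
tcp_pos: [0.4244, 0.2468, 0.006]
orientation: [-0.689, 1.459, 0.689]
contact_force: [-0.6, 0.5, 0.8]
grip_width: 0.0312
```

```bash
python3 -c "
from st import *
go(.5297,-.0013,None,78.9)"
```

```text
t 64.05 p [0.4244 0.2468 0.006 ] jaw 140.59 xax [ 0.      0.0002 -1.    ] F [-0.5922  0.49    0.7521] w 0.0312 j [-0.4768  0.5052 -0.2159  2.1273  0.207   0.5281  1.6079]
tool shift [-0.     -0.2388 -0.1249] per row [-0.     -0.0299 -0.0156]
turn deg about x 61.69042116433209 units total 8.972508052163242
tilt units [ 0.      0.0011 -0.0009]
```

>>> apply_moves:
  increments: "25 -0.04 0 0 0 0 0;25 -0.04 0 0 0 0 0;25 -0.04 0 0 0 0 0;25 0 -0.0341 -0.0178 0 0 0;25 0 -0.0341 -0.0178 0 0 0;25 0 -0.0341 -0.0178 0 0 0;25 0 -0.0341 -0.0178 0 0 0;25 0 -0.0341 -0.0178 0 0 0"
  squeeze: 30

```text
clock: 64.85
tcp_pos: [0.4998, 0.0682, 0.1259]
orientation: [-0.689, 1.459, 0.69]
contact_force: [0.9, 1.0, -0.7]
grip_width: 0.0316
```

>>> apply_moves:
  increments: "25 0 -0.0341 -0.0178 0 0 0;25 0 -0.0341 -0.0178 0 0 0;25 0 0 0 0.997 0 0;25 0 0 0 0.997 0 0;25 0 0 0 0.997 0 0;25 0 0 0 0.997 0 0;25 0 0 0 0.997 0 0;25 0 0 0 0.997 0 0"

```text
clock: 65.65
tcp_pos: [0.5294, -0.0011, 0.1256]
orientation: [-0.126, 1.568, 0.126]
contact_force: [0.6, 0.2, -0.6]
grip_width: 0.0311
```

>>> apply_moves:
  increments: "25 0 0 0 0.997 0 0;25 0 0 0 0.997 0 0;25 0 0 0 0.997 0 0;25 0.03 0 0 0 0 0;25 0.03 0 0 0 0 0;25 0.02 0 0 0 0 0;25 0 0 0 0 0 0;25 0 0 0 0 0 0"

```text
clock: 66.45
tcp_pos: [0.5296, -0.0011, 0.046]
orientation: [0.152, 1.566, -0.152]
contact_force: [-0.6, 0.4, -0.3]
grip_width: 0.0313
```

>>> apply_moves:
  increments: "25 0 0 0 0 0 0;25 0 0 0 0 0 0;25 0 0 0 0 0 0;25 0 0 0 0 0 0;25 0 0 0 0 0 0;25 0 0 0 0 0 0;25 0 0 0 0 0 0;25 0 0 0 0 0 0"

```text
clock: 67.25
tcp_pos: [0.5298, -0.0011, 0.0459]
orientation: [0.152, 1.566, -0.152]
contact_force: [0.3, 0.0, -0.7]
grip_width: 0.0312
```

```bash
python3 -c "
from st import *
go(.5298,-.0013,.0245,78.9)"
```

```text
t 67.25 p [ 0.5298 -0.0011  0.0459] jaw 78.9 xax [-0.0001  0.0001 -1.    ] F [ 0.2521  0.0462 -0.721 ] w 0.0312 j [-0.1635  0.4711  0.0596  2.0388 -0.0458  0.6331  1.3036]
tool shift [ 0.0214 -0.0002  0.0001] per row [ 0.0027 -0.      0.    ]
turn deg about x -0.002289538035881833 units total -0.0003329998089648505
tilt units [ 0.     -0.0012 -0.0003]
```

>>> apply_moves:
  increments: "25 0.01 0 0 0 0 0;25 0.005 0 0 0 0 0;25 0.003 0 0 0 0 0;25 0.002 0 0 0 0 0;25 0.0015 0 0 0 0 0;25 0 0 0 0 0 0;25 0 0 0 0 0 0;25 0 0 0 0 0 0"

```text
clock: 68.05
tcp_pos: [0.5299, -0.0011, 0.0246]
orientation: [0.152, 1.565, -0.152]
contact_force: [0.7, -0.9, -0.9]
grip_width: 0.0314
```

>>> apply_moves:
  increments: "25 0.003 0 0 0 0 0;25 0.002 0 0 0 0 0;25 0.0015 0 0 0 0 0;25 0 0 0 0 0 0;25 0 0 0 0 0 0;44 0 0 0 0 0 0;44 0 0 0 0 0 0;44 0 0 0 0 0 0"

```text
clock: 68.85
tcp_pos: [0.5298, -0.0011, 0.0178]
orientation: [0.152, 1.566, -0.152]
contact_force: [-0.1, -0.8, -0.0]
grip_width: 0.0439
```

>>> apply_moves:
  increments: "44 -0.02 0 0 0 0 0;44 -0.04 0 0 0 0 0;44 -0.04 0 0 0 0 0;44 -0.03 0 0 0 0 0;44 0 0.04 -0.02 0 0 0;44 0 0.04 -0.02 0 0 0;44 0 0.04 -0.02 0 0 0;44 0 0.04 -0.02 0 0 0"
  squeeze: 20

```text
clock: 69.65
tcp_pos: [0.4815, 0.1728, 0.1481]
orientation: [0.153, 1.565, -0.152]
contact_force: [1.0, 0.3, -0.2]
grip_width: 0.0441
```

>>> apply_moves:
  increments: "44 0 0.04 -0.02 0 0 0;44 0 0 0 0 0 0;44 0 0 0 0 0 0;44 0 0 0 0 0 0;44 0 0 0 0 0 0;44 0 0 0 0 0 0;44 0 0 0 0 0 0;44 0 0 0 0 0 0"

```text
clock: 70.45
tcp_pos: [0.4703, 0.214, 0.148]
orientation: [0.153, 1.565, -0.153]
contact_force: [0.3, -0.9, 0.3]
grip_width: 0.0438
```

Run:
```python
from meas import *
from st import st
st()
t=snap("top","top9");s=snap("side","side9");cuts(t)
box=(370,165,470,270);im=crop(t,*box);h=cv2.cvtColor(im,cv2.COLOR_BGR2HSV)
lab=cv2.cvtColor(im,cv2.COLOR_BGR2LAB).astype(float)
b=lab[...,2];print("b chan",np.percentile(b,[5,25,50,75,95]))
b=cv2.GaussianBlur(b.astype(np.float32),(0,0),4)
thr=(np.percentile(b,90)+np.percentile(b,8))/2;print("thr",thr)
m=(b<thr)
bl=max(blobs(m,300),key=lambda x:x[0]);q,c=rect(bl[1])
w=np.array([onz(t,*full(x,*box[:2]),.006)[:2] for x in q]);e=w[1]-w[0]
print("plate",w.mean(0),np.linalg.norm(e),np.linalg.norm(w[2]-w[1]),np.degrees(np.arctan2(e[1],e[0]))%90)
fill=cv2.drawContours(np.zeros(b.shape,np.uint8),[c],-1,1,-1)
er=cv2.erode(fill,np.ones((31,31)))
P=[]
for a,mm,ce in blobs((er>0)&~m,60):
    q,_=rect(mm);w=np.array([onz(t,*full(x,*box[:2]),.006)[:2] for x in q]);e=w[1]-w[0];P.append(w.mean(0));print("win",a/36,w.mean(0),np.linalg.norm(e),np.linalg.norm(w[2]-w[1]),np.degrees(np.arctan2(e[1],e[0]))%90)
print("mean win",np.mean(P,0))
out=np.zeros((600,800,3),np.uint8)
out[:300,:300]=cv2.resize(t["color"][145:250,245:350],(300,300),interpolation=cv2.INTER_CUBIC)
out[:300,300:600]=cv2.resize(im,(300,300));out[300:,:480]=cv2.resize(s["color"][150:240,260:380],(480,300),interpolation=cv2.INTER_CUBIC)
out[300:,480:780]=cv2.resize(m.astype(np.uint8)*120,(300,300))[...,None]
cv2.imwrite("pics/v9.png",cv2.convertScaleAbs(out,alpha=1.5))
```

```text
t 70.45 p [0.4703 0.214  0.148 ] jaw 78.85 xax [-0.0001  0.     -1.    ] F [ 0.2719 -0.8528  0.2724] w 0.0438 j [-0.5286  0.2987 -0.0228  1.996   0.0089  0.8471  0.82  ]
Y 74 rect [0.54   0.0653] 0.03399237787615207 0.03441819386776774 79.0553529412447 cent [0.5405 0.0654]
R 54 rect [0.6828 0.1006] 0.0109971058386439 0.04077846511956648 20.11791530559445 cent [0.6822 0.1005]
R 61 rect [ 0.6452 -0.0849] 0.03870433053247589 0.012713977184415382 20.041468915454573 cent [ 0.6451 -0.0851]
R 50 rect [0.6074 0.0518] 0.031748419835460166 0.03404903013113867 36.58301423979168 cent [0.6078 0.0517]
R 51 rect [ 0.4595 -0.049 ] 0.010412634509688561 0.037680282292592834 23.538087311606162 cent [ 0.4597 -0.0486]
block 204 [0.608  0.0526] 0.05139537953647135 0.05130648348913407 78.82273756524167
block 166 [0.5408 0.0659] 0.051052600640443487 0.0512637332267169 79.98049375846247
block 364 [ 0.5283 -0.0006] 0.05123885008632916 0.05099561849409209 79.20308525022725
block 107 [0.466  0.1141] 0.0269692650172318 0.06257718912622903 89.2365817173847
b chan [127. 131. 132. 132. 133.]
thr 129.83365
plate [ 0.5382 -0.3316] 0.15096563325200138 0.15013332852545672 39.278107246093725
win 234.16666666666666 [ 0.5854 -0.3366] 0.0409888595150807 0.04247389812771527 39.388356219717636
win 235.02777777777777 [ 0.5431 -0.2836] 0.04148810047902995 0.04206451653254639 38.54187438187325
win 235.94444444444446 [ 0.5328 -0.3787] 0.04154686804138482 0.04218948748589957 38.34777407225648
win 236.83333333333334 [ 0.4901 -0.3263] 0.04137606608912506 0.042143908361032496 38.865423595459696
mean win [ 0.5378 -0.3313]
```

View pics/v9.png

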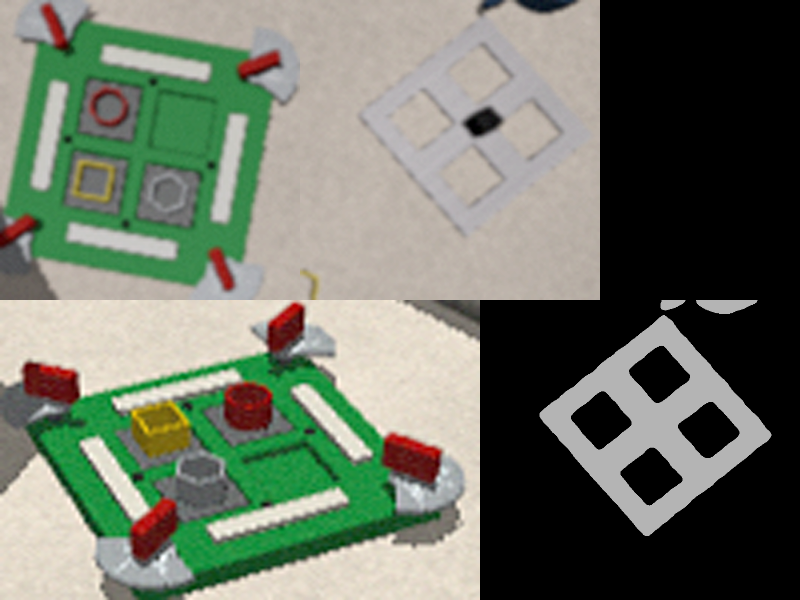

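>>> apply_moves:
  increments: "44 0 -0.0402 0.0133 0 0 0;44 0 -0.0402 0.0133 0 0 0;44 0 -0.0402 0.0133 0 0 0;44 0 -0.0402 0.0133 0 0 0;44 0 -0.0402 0.0133 0 0 0;44 0 -0.0402 0.0133 0 0 0;44 0 -0.0402 0.0133 0 0 0;44 0 -0.0402 0.0133 0 0 0"

```text
clock: 71.35
tcp_pos: [0.5127, -0.1233, 0.1481]
orientation: [0.152, 1.565, -0.152]
contact_force: [1.2, -0.2, -0.1]
grip_width: 0.044
```

>>> apply_moves:
  increments: "44 0 -0.0402 0.0133 0 0 0;44 0 -0.0402 0.0133 0 0 0;44 0 -0.0402 0.0133 0 0 0;44 0 -0.0402 0.0133 0 0 0;44 0 -0.0402 0.0133 0 0 0;44 0 0 0 0.9956 0 0;44 0 0 0 0.9956 0 0;44 0 0 0 0.9956 0 0"

```text
clock: 72.15
tcp_pos: [0.539, -0.3322, 0.1476]
orientation: [0.437, 1.527, -0.437]
contact_force: [-0.1, 0.9, -0.3]
grip_width: 0.0439
```

>>> apply_moves:
  increments: "44 0 0 0 0.9956 0 0;44 0 0 0 0.9956 0 0;44 0 0 0 0.9956 0 0;44 0 0 0 0.9956 0 0;44 0 0 0 0.9956 0 0;44 0 0 0 0.9956 0 0;44 0 0 0 0.9956 0 0;44 0 0 0 0.9956 0 0"

```text
clock: 72.95
tcp_pos: [0.5392, -0.3315, 0.1478]
orientation: [1.166, 1.237, -1.166]
contact_force: [-0.2, -0.6, -0.8]
grip_width: 0.044
```

>>> apply_moves:
  increments: "44 0 0 0 0.9956 0 0;44 0 0 0 0.9956 0 0;44 0 0 0 0.9956 0 0;44 0 0 0 0.9956 0 0;44 0 0 0 0.9956 0 0;44 0 0 0 0.9956 0 0;44 0 0 0 0.9956 0 0;44 0 0 0 0.9956 0 0"

```text
clock: 73.75
tcp_pos: [0.5393, -0.3314, 0.1478]
orientation: [1.833, 0.642, -1.833]
contact_force: [-0.2, -0.1, -0.3]
grip_width: 0.0441
```

>>> apply_moves:
  increments: "44 0 0 0 0 0 0;44 0 0 0 0 0 0;44 0 0 0 0 0 0;44 0 0 0 0 0 0;44 0 0 0 0 0 0;44 0 0 0 0 0 0;44 0 0 0 0 0 0;44 0 0 0 0 0 0"

```text
clock: 74.55
tcp_pos: [0.5392, -0.3317, 0.1479]
orientation: [1.83, 0.645, -1.83]
contact_force: [-0.0, 0.6, 0.3]
grip_width: 0.0443
```

```bash
python3 -c "
from st import *
go(.539,-.3315,.014,-51.2)"
```

```text
t 74.55 p [ 0.5392 -0.3317  0.1479] jaw -51.15 xax [-0.      0.0001 -1.    ] F [-0.0135  0.569   0.2509] w 0.0443 j [-0.0786  0.5825  0.7596  1.761  -0.4707  0.989  -0.0282]
tool shift [ 0.1339 -0.0003  0.0001] per row [ 0.0167 -0.      0.    ]
turn deg about x 0.05001134999452006 units total 0.007273856006430193
tilt units [ 0.     -0.0002  0.0008]
```

Descend, centre once, turn back 90°, grip.

>>> apply_moves:
  increments: "44 0.04 0 0 0 0 0;44 0.04 0 0 0 0 0;44 0.03 0 0 0 0 0;44 0.024 0 0 0 0 0;44 0 0 0 0 0 0;44 0 0 0 0 0 0;30 0 0 0 0 0 0;12 0 0 0 0 0 0"

```text
clock: 75.35
tcp_pos: [0.5402, -0.3323, 0.0157]
orientation: [1.831, 0.643, -1.827]
contact_force: [0.4, -0.5, -0.4]
grip_width: 0.0197
```

>>> apply_moves:
  increments: "12 0 0 0 0 0 0;12 0 0 0 0 0 0;12 0 0 0 0 0 0;12 0 0 0 0 0 0;12 0 0 0 0 0 0;12 0 0 0 0 0 0;12 0 0 0 0 0 0;12 0 0 0 0 0 0"

```text
clock: 76.15
tcp_pos: [0.5402, -0.3323, 0.0156]
orientation: [1.831, 0.643, -1.827]
contact_force: [-0.2, 0.8, 6.7]
grip_width: 0.0196
```

>>> apply_moves:
  increments: "40 0 0 0 0 0 0;40 0 0 0 0 0 0;40 0 0 0 -0.935 0 0;40 0 0 0 -0.935 0 0;40 0 0 0 -0.935 0 0;40 0 0 0 -0.935 0 0;40 0 0 0 -0.935 0 0;40 0 0 0 -0.935 0 0"

```text
clock: 76.95
tcp_pos: [0.5391, -0.3316, 0.0139]
orientation: [1.366, 1.1, -1.366]
contact_force: [0.1, -0.4, -0.2]
grip_width: 0.0401
```

>>> apply_moves:
  increments: "40 0 0 0 -0.935 0 0;40 0 0 0 -0.935 0 0;40 0 0 0 -0.935 0 0;40 0 0 0 -0.935 0 0;40 0 0 0 -0.935 0 0;40 0 0 0 -0.935 0 0;40 0 0 0 -0.935 0 0;40 0 0 0 -0.935 0 0"

```text
clock: 77.75
tcp_pos: [0.539, -0.3317, 0.0138]
orientation: [0.693, 1.457, -0.694]
contact_force: [0.5, -0.0, -0.2]
grip_width: 0.0401
```

>>> apply_moves:
  increments: "40 0 0 0 0 0 0;40 0 0 0 0 0 0;30 0 0 0 0 0 0;12 0 0 0 0 0 0;12 0 0 0 0 0 0;12 0 0 0 0 0 0;12 0 0 0 0 0 0;12 0 0 0 0 0 0"
  squeeze: 60

```text
clock: 78.55
tcp_pos: [0.5393, -0.3317, 0.014]
orientation: [0.697, 1.456, -0.697]
contact_force: [-0.4, 0.7, 2.8]
grip_width: 0.0188
```

```bash
python3 -c "
from st import *
go(.5698,.0253,None,78.9)"
```

```text
t 78.55 p [ 0.5393 -0.3317  0.014 ] jaw 38.83 xax [ 0.0001 -0.     -1.    ] F [-0.424   0.6973  2.7637] w 0.0188 j [ 0.2923  0.6579  0.2213  1.8091 -0.2106  0.6974  1.3085]
tool shift [-0.      0.2476 -0.259 ] per row [-0.      0.0309 -0.0324]
turn deg about x -40.06990417656709 units total -5.827931323664359
tilt units [ 0.      0.0007 -0.0008]
```

>>> apply_moves:
  increments: "12 -0.025 0 0 0 0 0;12 -0.04 0 0 0 0 0;12 -0.04 0 0 0 0 0;12 -0.04 0 0 0 0 0;12 0 0.0275 -0.0288 0 0 0;12 0 0.0275 -0.0288 0 0 0;12 0 0.0275 -0.0288 0 0 0;12 0 0.0275 -0.0288 0 0 0"

```text
clock: 79.35
tcp_pos: [0.5519, -0.1713, 0.1584]
orientation: [0.697, 1.457, -0.697]
contact_force: [0.5, 0.6, -2.1]
grip_width: 0.0187
```

>>> apply_moves:
  increments: "12 0 0.0275 -0.0288 0 0 0;12 0 0.0275 -0.0288 0 0 0;12 0 0.0275 -0.0288 0 0 0;12 0 0.0275 -0.0288 0 0 0;12 0 0.0275 -0.0288 0 0 0;12 0 0 0 -0.971 0 0;12 0 0 0 -0.971 0 0;12 0 0 0 -0.971 0 0"

```text
clock: 80.15
tcp_pos: [0.5687, 0.0259, 0.1581]
orientation: [0.421, 1.531, -0.422]
contact_force: [-0.6, -1.2, -2.8]
grip_width: 0.019
```

>>> apply_moves:
  increments: "12 0 0 0 -0.971 0 0;12 0 0 0 -0.971 0 0;12 0 0 0 -0.971 0 0;12 0 0 0 0 0 0;12 0 0 0 0 0 0;12 0 0 0 0 0 0;12 0 0 0 0 0 0;12 0 0 0 0 0 0"

```text
clock: 80.95
tcp_pos: [0.5694, 0.0255, 0.1589]
orientation: [0.153, 1.566, -0.153]
contact_force: [-1.3, 0.3, -1.9]
grip_width: 0.0187
```

Run:
```python
from meas import *
from st import go
go(.5687,.0255,.045,78.9)
s=snap("side","side10")
cv2.imwrite("pics/v10.png",cv2.convertScaleAbs(cv2.resize(s["color"][80:250,220:420],(800,600)[::1],interpolation=cv2.INTER_CUBIC),alpha=1.3))
```

```text
t 80.95 p [0.5694 0.0255 0.1589] jaw 78.85 xax [-0.0002  0.     -1.    ] F [-1.2536  0.2528 -1.8906] w 0.0187 j [-0.1877  0.3653  0.0421  1.869  -0.0191  0.9078  1.2397]
tool shift [ 0.1139 -0.0001 -0.0006] per row [ 0.0142 -0.     -0.0001]
turn deg about x -0.04503480152416728 units total -0.006550046371490665
tilt units [ 0.     -0.0016  0.0002]
```

>>> apply_moves:
  increments: "12 0.03 0 -0.0006 0 0 0;12 0.03 0 0 0 0 0;12 0.025 0 0 0 0 0;12 0.007 0 0 0 0 0;12 0 0 0 0 0 0;12 0 0 0 0 0 0;12 0 0 0 0 0 0;12 0 0 0 0 0 0"

```text
clock: 81.8
tcp_pos: [0.5697, 0.0256, 0.0682]
orientation: [0.153, 1.563, -0.152]
contact_force: [0.1, 0.3, -3.1]
grip_width: 0.0189
```

```bash
python3 -c "
from st import *
go(.5687,.0255,.049,78.9)"
```

```text
t 81.8 p [0.5697 0.0256 0.0682] jaw 78.89 xax [ 0.0021  0.0004 -1.    ] F [ 0.116   0.2658 -3.0906] w 0.0189 j [-0.1801  0.4864  0.0331  1.9332 -0.0236  0.7201  1.2437]
tool shift [ 0.0192 -0.0004 -0.001 ] per row [ 0.0024 -0.     -0.0001]
turn deg about x -0.010525803379834997 units total -0.0015309160449639002
tilt units [ 0.      0.0168 -0.0067]
```

>>> apply_moves:
  increments: "12 0.005 0 0 0 0 0;12 0.005 0 0 0 0 0;12 0.005 0 0 0 0 0;12 0.002 0 0 0 0 0;12 0 0 0 0 0 0;12 0 0 0 0 0 0;12 0 0 0 0 0 0;12 0 0 0 0 0 0"

```text
clock: 82.6
tcp_pos: [0.5689, 0.0256, 0.0501]
orientation: [0.152, 1.565, -0.152]
contact_force: [-0.6, 0.5, -2.3]
grip_width: 0.0189
```

```bash
python3 -c "
from st import *
go(.5687,.0255,.040,78.9)"
```

```text
t 82.6 p [0.5689 0.0256 0.0501] jaw 78.9 xax [ 0.0002  0.0001 -1.    ] F [-0.5682  0.4863 -2.2768] w 0.0189 j [-0.1786  0.5135  0.0311  1.9422 -0.0243  0.686   1.2444]
tool shift [ 0.0101 -0.0002 -0.0002] per row [ 0.0013 -0.     -0.    ]
turn deg about x 0.0023301357480249862 units total 0.0003389045068454747
tilt units [ 0.      0.0015 -0.0015]
```

>>> apply_moves:
  increments: "12 0.004 0 0 0 0 0;12 0.002 0 0 0 0 0;12 0.002 0 0 0 0 0;12 0.0015 0 0 0 0 0;12 0 0 0 0 0 0;12 0 0 0 0 0 0;12 0 0 0 0 0 0;12 0 0 0 0 0 0"

```text
clock: 83.4
tcp_pos: [0.5689, 0.0255, 0.0405]
orientation: [0.152, 1.565, -0.152]
contact_force: [-0.4, -0.7, -2.1]
grip_width: 0.0189
```

>>> apply_moves:
  increments: "12 0.001 0 0 0 0 0;12 0.001 0 0 0 0 0;12 0.0005 0 0 0 0 0;12 0 0 0 0 0 0;12 0 0 0 0 0 0;30 0 0 0 0 0 0;30 0 0 0 0 0 0;30 0 0 0 0 0 0"

```text
clock: 84.2
tcp_pos: [0.5691, 0.0256, 0.0381]
orientation: [0.152, 1.565, -0.152]
contact_force: [-0.1, 0.3, -0.0]
grip_width: 0.0298
```

>>> apply_moves:
  increments: "30 -0.02 0 0 0 0 0;30 -0.04 0 0 0 0 0;30 -0.04 0 0 0 0 0;30 -0.01 0 0 0 0 0;30 0 0.03 -0.035 0 0 0;30 0 0.03 -0.035 0 0 0;30 0 0.03 -0.035 0 0 0;30 0 0.03 -0.035 0 0 0"
  squeeze: 30

```text
clock: 85.0
tcp_pos: [0.4532, 0.1714, 0.1478]
orientation: [0.153, 1.565, -0.152]
contact_force: [1.2, 0.7, 0.4]
grip_width: 0.03
```

>>> apply_moves:
  increments: "30 0 0.03 0 0 0 0;30 0 0.03 0 0 0 0;30 0 0 0 0 0 0;30 0 0 0 0 0 0;30 0 0 0 0 0 0;30 0 0 0 0 0 0;30 0 0 0 0 0 0;30 0 0 0 0 0 0"

```text
clock: 85.8
tcp_pos: [0.4662, 0.2285, 0.148]
orientation: [0.153, 1.565, -0.153]
contact_force: [0.6, 0.5, 1.3]
grip_width: 0.03
```

Run:
```python
from meas import *
from st import st
st()
t=snap("top","top11");s=snap("side","side11")
box=(235,140,360,255);im=crop(t,*box);h=cv2.cvtColor(im,cv2.COLOR_BGR2HSV)
red=((h[...,0]<8)|(h[...,0]>170))&(h[...,1]>120)&(h[...,2]>60)
for a,m,ce in blobs(red,15):
    b,_=rect(m);q=np.array([onz(t,*full(x,*box[:2]),.075)[:2] for x in b])
    e=max([q[1]-q[0],q[2]-q[1]],key=np.linalg.norm);print("red",q.mean(0),np.linalg.norm(q[0]-q[1]),np.linalg.norm(q[2]-q[1]),np.degrees(np.arctan2(e[1],e[0]))%180)
out=np.zeros((600,800,3),np.uint8)
out[:,:390]=cv2.resize(t["color"][140:255,250:325],(390,600),interpolation=cv2.INTER_CUBIC)
out=np.zeros((420,800,3),np.uint8)
out[:400,:400]=cv2.resize(t["color"][145:250,245:350],(400,400),interpolation=cv2.INTER_CUBIC)
out[:400,400:]=cv2.resize(s["color"][150:240,270:360],(400,400),interpolation=cv2.INTER_CUBIC)
cv2.imwrite("pics/v11.png",cv2.convertScaleAbs(out,alpha=1.5))
```

```text
t 85.8 p [0.4662 0.2285 0.148 ] jaw 78.84 xax [-0.0001 -0.0001 -1.    ] F [0.6259 0.5074 1.3426] w 0.03 j [-0.5289  0.3035 -0.0561  1.9885  0.0223  0.8503  0.7788]
red [0.6777 0.0981] 0.010738483753172214 0.03879008790643099 19.947873669971358
red [ 0.6409 -0.0836] 0.03773079025053289 0.010881002587784449 110.38462670721405
red [0.6039 0.0506] 0.03104140649127691 0.03224704493582594 34.411017902935896
red [0.4944 0.1349] 0.03996908237161523 0.01138617455956177 122.70378224047903
red [ 0.4587 -0.0486] 0.01017923812885303 0.03702811143660266 23.737087502297413
```

View pics/v11.png

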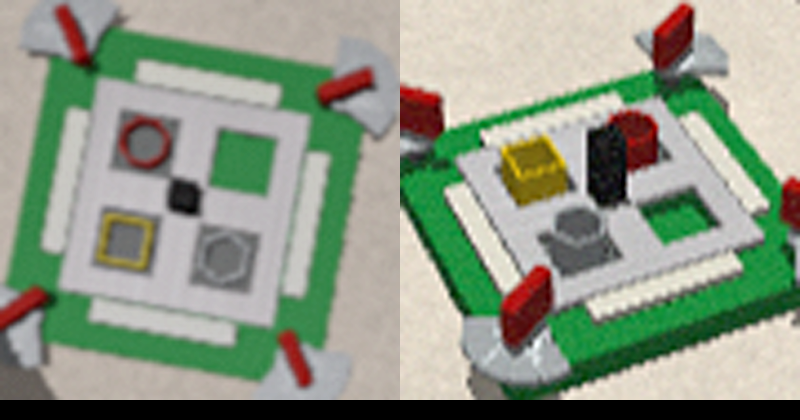

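>>> apply_moves:
  increments: "35 0 -0.0143 0.039 0 0 0;35 0 -0.0143 0.039 0 0 0;35 0 -0.0143 0.039 0 0 0;35 0 -0.0143 0.039 0 0 0;35 0 -0.0143 0.039 0 0 0;35 0 -0.0143 0.039 0 0 0;35 0 0 0 -0.905 0 0;35 0 0 0 -0.905 0 0"

```text
clock: 86.7
tcp_pos: [0.6801, 0.0981, 0.1473]
orientation: [-0.02, 1.571, 0.019]
contact_force: [-0.8, 0.5, -0.1]
grip_width: 0.035
```

>>> apply_moves:
  increments: "35 0 0 0 -0.905 0 0;35 0 0 0 -0.905 0 0;35 0 0 0 -0.905 0 0;35 0.03 0 0 0 0 0;35 0.02 0 0 0 0 0;35 0 0 0 0 0 0;35 0 0 0 0 0 0;35 0 0 0 0 0 0"

```text
clock: 87.5
tcp_pos: [0.6802, 0.1001, 0.0994]
orientation: [-0.274, 1.551, 0.274]
contact_force: [0.1, -0.5, -0.3]
grip_width: 0.0348
```

>>> apply_moves:
  increments: "35 0 0 0 0 0 0;35 0 0 0 0 0 0;35 0 0 0 0 0 0;35 0 0 0 0 0 0;35 0 0 0 0 0 0;35 0 0 0 0 0 0;35 0 0 0 0 0 0;35 0 0 0 0 0 0"

```text
clock: 88.3
tcp_pos: [0.6792, 0.0999, 0.0979]
orientation: [-0.274, 1.554, 0.274]
contact_force: [0.3, 0.1, 0.3]
grip_width: 0.0352
```

```bash
python3 -c "
from st import *
go(.6794,.0989,.034,109.9)"
```

```text
t 88.3 p [0.6792 0.0999 0.0979] jaw 110.01 xax [-0.0002  0.0001 -1.    ] F [0.3107 0.1377 0.28  ] w 0.0352 j [-0.164   0.6125 -0.1055  1.6146  0.0761  0.9187  1.6234]
tool shift [ 0.0639 -0.001  -0.0001] per row [ 0.008  -0.0001 -0.    ]
turn deg about x 0.10927115838018153 units total 0.015892845760019682
tilt units [ 0.     -0.0013 -0.0011]
```

>>> apply_moves:
  increments: "35 0.02 -0.001 0 0 0 0;35 0.02 0 0 0 0 0;35 0.015 0 0 0 0 0;35 0.009 0 0 0 0 0;35 0 0 0 0 0 0;35 0 0 0 0 0 0;35 0 0 0 0 0 0;35 0 0 0 0 0 0"

```text
clock: 89.1
tcp_pos: [0.6802, 0.0991, 0.0349]
orientation: [-0.274, 1.552, 0.274]
contact_force: [-0.1, -0.4, 0.7]
grip_width: 0.035
```

>>> apply_moves:
  increments: "20 0 0 0 0 0 0;6 0 0 0 0 0 0;6 0 0 0 0 0 0;6 0 0 0 0 0 0;6 0 0 0 0 0 0;6 0 0 0 0 0 0;6 0 0 0 0 0 0;6 0 0 0 0 0 0"
  squeeze: 40

```text
clock: 89.9
tcp_pos: [0.6798, 0.0987, 0.0344]
orientation: [-0.274, 1.553, 0.274]
contact_force: [0.2, -1.2, 5.9]
grip_width: 0.0113
```

```bash
python3 -c "
from st import *
o,M=st();print(o['moment'])"
```

```text
t 89.9 p [0.6798 0.0987 0.0344] jaw 109.99 xax [ 0.0005 -0.0002 -1.    ] F [ 0.1654 -1.1947  5.9409] w 0.0113 j [-0.1659  0.6891 -0.1004  1.6447  0.0883  0.8117  1.6154]
[-0.3761  0.2292  0.0925]
```

>>> apply_moves:
  increments: "6 0.0003 0 0 0.95 0 0;6 0.0003 0 0 0.95 0 0;6 0.0003 0 0 0.95 0 0;6 0.0003 0 0 0.95 0 0;6 0.0003 0 0 0.95 0 0;6 0.0003 0 0 0.95 0 0;6 0.0003 0 0 0.95 0 0;6 0.0003 0 0 0.95 0 0"

```text
clock: 90.7
tcp_pos: [0.6799, 0.0983, 0.032]
orientation: [0.445, 1.524, -0.445]
contact_force: [-1.6, -2.0, 6.6]
grip_width: 0.0114
```

```bash
python3 -c "
from st import *
o,M=st();print(o['moment'])"
```

```text
t 90.7 p [0.6799 0.0983 0.032 ] jaw 57.47 xax [ 0.0005 -0.0005 -1.    ] F [-1.5561 -1.9772  6.575 ] w 0.0114 j [-0.3254  0.6942  0.1321  1.6585 -0.1174  0.7962  0.8616]
[-0.469   0.3043  0.0703]
```

Good; continue, two more calls.

>>> apply_moves:
  increments: "6 0.0003 0 0 0.95 0 0;6 0.0003 0 0 0.95 0 0;6 0.0003 0 0 0.95 0 0;6 0.0003 0 0 0.95 0 0;6 0.0003 0 0 0.95 0 0;6 0.0003 0 0 0.95 0 0;6 0.0003 0 0 0.95 0 0;6 0.0003 0 0 0.95 0 0"

```text
clock: 91.5
tcp_pos: [0.6796, 0.0981, 0.0296]
orientation: [1.141, 1.25, -1.142]
contact_force: [-2.8, -2.0, 7.2]
grip_width: 0.0113
```

>>> apply_moves:
  increments: "6 0.0003 0 0 0.95 0 0;6 0.0003 0 0 0.95 0 0;6 0.0003 0 0 0.95 0 0;6 0.0003 0 0 0.95 0 0;6 0.0003 0 0 0.95 0 0;6 0.0003 0 0 0.95 0 0;6 0.0003 0 0 0.95 0 0;6 0 0 0 0 0 0"

```text
clock: 92.3
tcp_pos: [0.6792, 0.0981, 0.0276]
orientation: [1.706, 0.788, -1.708]
contact_force: [-4.7, -2.9, 9.9]
grip_width: 0.0111
```

```bash
python3 -c "
from st import *
o,M=st();print(o['moment'])"
```

```text
t 92.3 p [0.6792 0.0981 0.0276] jaw -40.44 xax [-0.0007 -0.001  -1.    ] F [-4.7476 -2.9176  9.8966] w 0.0111 j [-0.6115  0.7747  0.567   1.6825 -0.5264  0.8425 -0.5207]
[-0.5175  0.8551 -0.1513]
```

>>> apply_moves:
  increments: "6 0.0003 0 0 0.8 0 0;6 0.0003 0 0 0.8 0 0;6 0.0001 0 0 0.6 0 0;6 0 0 0 0.4 0 0;6 0 0 0 0.3 0 0;6 0 0 0 0 0 0;6 0 0 0 0 0 0;6 0 0 0 0 0 0"

```text
clock: 93.1
tcp_pos: [0.6791, 0.0982, 0.0269]
orientation: [1.926, 0.515, -1.928]
contact_force: [-4.8, -2.4, 8.6]
grip_width: 0.0111
```

```bash
python3 -c "
from st import *
o,M=st();print(o['moment'])"
```

```text
t 93.1 p [0.6791 0.0982 0.0269] jaw -60.04 xax [-0.001  -0.0012 -1.    ] F [-4.8167 -2.4236  8.5909] w 0.0111 j [-0.6622  0.8028  0.6507  1.6863 -0.6078  0.8658 -0.7996]
[-0.5373  0.8359  0.8437]
```

>>> apply_moves:
  increments: "6 0 0 0 0.4 0 0;6 0 0 0 0 0 0;6 0 0 0 0 0 0;6 0 0 0 0 0 0;6 0 0 0 0 0 0;6 0 0 0 0 0 0;6 0 0 0 0 0 0;6 0 0 0 0 0 0"

```text
clock: 93.9
tcp_pos: [0.6791, 0.0982, 0.0269]
orientation: [1.954, 0.474, -1.957]
contact_force: [-4.0, -1.9, 8.4]
grip_width: 0.0112
```

```bash
python3 -c "
from st import *
o,M=st();print(o['moment'])"
```

```text
t 93.9 p [0.6791 0.0982 0.0269] jaw -62.7 xax [-0.001  -0.0015 -1.    ] F [-4.0123 -1.8562  8.4079] w 0.0112 j [-0.6692  0.807   0.6622  1.6867 -0.6184  0.8695 -0.8379]
[-0.6423  0.8719  1.3876]
```

>>> apply_moves:
  increments: "35 0 0 0 0 0 0;35 0 0 0 0 0 0;35 0 0 0 0 0 0;35 -0.04 0 0 0 0 0;35 -0.04 0 0 0 0 0;35 -0.04 0 0 0 0 0;35 0 0 0 0 0 0;35 0 0.0043 0.0374 0 0 0"

```text
clock: 94.7
tcp_pos: [0.6514, 0.0819, 0.147]
orientation: [1.96, 0.477, -1.949]
contact_force: [-0.1, 0.7, -1.2]
grip_width: 0.0354
```

>>> apply_moves:
  increments: "35 0 0.0043 0.0374 0 0 0;35 0 0.0043 0.0374 0 0 0;35 0 0.0043 0.0374 0 0 0;35 0 0.0043 0.0374 0 0 0;35 0 0.0043 0.0374 0 0 0;35 0 0.0043 0.0374 0 0 0;35 0 0 0 -0.95 0 0;35 0 0 0 -0.95 0 0"

```text
clock: 95.5
tcp_pos: [0.4588, -0.0474, 0.1459]
orientation: [1.813, 0.667, -1.814]
contact_force: [1.2, -0.5, -0.5]
grip_width: 0.0351
```

>>> apply_moves:
  increments: "35 0 0 0 -0.95 0 0;35 0 0 0 -0.95 0 0;35 0 0 0 -0.95 0 0;35 0 0 0 -0.95 0 0;35 0 0 0 -0.95 0 0;35 0 0 0 -0.95 0 0;35 0 0 0 -0.95 0 0;35 0 0 0 -0.95 0 0"

```text
clock: 96.3
tcp_pos: [0.4598, -0.0469, 0.1458]
orientation: [1.175, 1.232, -1.175]
contact_force: [0.8, 0.5, 0.3]
grip_width: 0.0351
```

>>> apply_moves:
  increments: "35 0 0 0 -0.95 0 0;35 0 0 0 -0.95 0 0;35 0 0 0 -0.95 0 0;35 0 0 0 -0.95 0 0;35 0 0 0 -0.95 0 0;35 0 0 0 -0.95 0 0;35 0 0 0 -0.95 0 0;35 0 0 0 -0.95 0 0"

```text
clock: 97.1
tcp_pos: [0.4598, -0.0469, 0.1458]
orientation: [0.479, 1.518, -0.48]
contact_force: [-0.3, -0.7, -0.2]
grip_width: 0.0351
```

>>> apply_moves:
  increments: "35 0 0 0 -0.95 0 0;35 0 0 0 -0.95 0 0;35 0 0 0 -0.95 0 0;35 0 0 0 -0.95 0 0;35 0 0 0 -0.95 0 0;35 0 0 0 -0.95 0 0;35 0 0 0 -0.95 0 0;35 0 0 0 -0.95 0 0"

```text
clock: 97.9
tcp_pos: [0.4598, -0.0469, 0.1458]
orientation: [-0.235, 1.559, 0.236]
contact_force: [-0.5, -1.3, -0.3]
grip_width: 0.0346
```

>>> apply_moves:
  increments: "35 0 0 0 -0.95 0 0;35 0.03 0 0 0 0 0;35 0.02 0 0 0 0 0;35 0 0 0 0 0 0;35 0 0 0 0 0 0;35 0 0 0 0 0 0;35 0 0 0 0 0 0;35 0 0 0 0 0 0"

```text
clock: 98.7
tcp_pos: [0.4607, -0.047, 0.0971]
orientation: [-0.321, 1.545, 0.321]
contact_force: [0.3, 0.9, -0.3]
grip_width: 0.0349
```

Run:
```python
from meas import *
from st import go
go(.4602,-.0483,.034,113.7)
t=snap("top","top12");box=(235,140,360,255);im=crop(t,*box);h=cv2.cvtColor(im,cv2.COLOR_BGR2HSV)
red=((h[...,0]<8)|(h[...,0]>170))&(h[...,1]>120)&(h[...,2]>60)
for a,m,ce in blobs(red,15):
    b,_=rect(m);q=np.array([onz(t,*full(x,*box[:2]),.070)[:2] for x in b])
    e=max([q[1]-q[0],q[2]-q[1]],key=np.linalg.norm);print("red",q.mean(0),np.linalg.norm(q[0]-q[1]),np.linalg.norm(q[2]-q[1]),np.degrees(np.arctan2(e[1],e[0]))%180)
```

```text
t 98.7 p [ 0.4607 -0.047   0.0971] jaw 113.44 xax [ 0.0014  0.0003 -1.    ] F [ 0.3323  0.8747 -0.2997] w 0.0349 j [-0.2596  0.3003  0.2661  2.1709 -0.1241  0.6827  2.0715]
tool shift [ 0.0631 -0.001  -0.0011] per row [ 0.0079 -0.0001 -0.0001]
turn deg about x -0.2560575750675298 units total -0.03724206466334114
tilt units [0.     0.0121 0.0021]
red [0.6772 0.0983] 0.010227300974964212 0.03769594787206176 35.76945886762081
red [ 0.6419 -0.0837] 0.03788183162976469 0.0106881996061715 110.41152020522938
red [0.6047 0.051 ] 0.03147843967457818 0.03195548364333321 32.89348244997544
red [0.4952 0.1347] 0.038176536418156444 0.01115109810285392 126.47401828203625
```

>>> apply_moves:
  increments: "35 0.02 -0.001 -0.0004 0 0 0;35 0.02 0 0 0 0 0;35 0.015 0 0 0 0 0;35 0.008 0 0 0 0 0;35 0 0 0 0 0 0;35 0 0 0 0 0 0;35 0 0 0 0 0 0;35 0 0 0 0 0 0"

```text
clock: 99.55
tcp_pos: [0.4608, -0.0481, 0.034]
orientation: [-0.321, 1.546, 0.321]
contact_force: [0.3, 0.0, -0.5]
grip_width: 0.035
```

>>> apply_moves:
  increments: "20 0 0 0 0 0 0;6 0 0 0 0 0 0;6 0 0 0 0 0 0;6 0 0 0 0 0 0;6 0 0 0 0 0 0;6 0 0 0 0 0 0;6 0 0 0 0 0 0;6 0 0 0 0 0 0"

```text
clock: 100.35
tcp_pos: [0.4605, -0.0482, 0.0337]
orientation: [-0.321, 1.546, 0.321]
contact_force: [-1.5, -0.4, 5.9]
grip_width: 0.0109
```

```bash
python3 -c "
from st import *
o,M=st();print(o['moment'])"
```

```text
t 100.35 p [ 0.4605 -0.0482  0.0337] jaw 113.43 xax [ 0.0004  0.0002 -1.    ] F [-1.4909 -0.416   5.8557] w 0.0109 j [-0.2179  0.4206  0.2258  2.2049 -0.1815  0.5323  2.1253]
[-0.038   0.1964 -0.0741]
```

>>> apply_moves:
  increments: "6 0.0003 0 0 0.95 0 0;6 0.0003 0 0 0.95 0 0;6 0.0003 0 0 0.95 0 0;6 0.0003 0 0 0.95 0 0;6 0.0003 0 0 0.95 0 0;6 0.0003 0 0 0.95 0 0;6 0.0003 0 0 0.95 0 0;6 0.0003 0 0 0.95 0 0"

```text
clock: 101.15
tcp_pos: [0.4605, -0.0487, 0.0313]
orientation: [0.398, 1.533, -0.398]
contact_force: [-1.1, -2.4, 7.0]
grip_width: 0.0114
```

>>> apply_moves:
  increments: "6 0.0003 0 0 0.95 0 0;6 0.0003 0 0 0.95 0 0;6 0.0003 0 0 0.95 0 0;6 0.0003 0 0 0.95 0 0;6 0.0003 0 0 0.95 0 0;6 0.0003 0 0 0.95 0 0;6 0.0003 0 0 0.95 0 0;6 0.0003 0 0 0.95 0 0"

```text
clock: 101.95
tcp_pos: [0.4602, -0.0489, 0.0289]
orientation: [1.097, 1.276, -1.097]
contact_force: [-3.2, -1.9, 8.5]
grip_width: 0.0114
```

>>> apply_moves:
  increments: "6 0.0003 0 0 0.95 0 0;6 0.0003 0 0 0.95 0 0;6 0.0003 0 0 0.95 0 0;6 0.0003 0 0 0.95 0 0;6 0.0003 0 0 0.95 0 0;6 0.0003 0 0 0.95 0 0;6 0 0 0 0 0 0;6 0 0 0 0 0 0"

```text
clock: 102.75
tcp_pos: [0.4598, -0.0489, 0.0271]
orientation: [1.587, 0.91, -1.588]
contact_force: [-3.4, -1.5, 12.3]
grip_width: 0.0111
```

```bash
python3 -c "
from st import *
o,M=st();print(o['moment'])"
```

```text
t 102.75 p [ 0.4598 -0.0489  0.0271] jaw -30.32 xax [-0.0004 -0.0004 -1.    ] F [-3.4012 -1.4994 12.3449] w 0.0111 j [-0.7135  0.61    0.8845  2.2367 -0.811   0.6571  0.2381]
[-0.2979  0.8526 -0.1737]
```

>>> apply_moves:
  increments: "6 0.0003 0 0 0.95 0 0;6 0.0003 0 0 0.95 0 0;6 0.0003 0 0 0.95 0 0;6 0.0001 0 0 0.7 0 0;6 0 0 0 0.5 0 0;6 0 0 0 0.4 0 0;6 0 0 0 0 0 0;6 0 0 0 0 0 0"

```text
clock: 103.55
tcp_pos: [0.4597, -0.0487, 0.0261]
orientation: [1.932, 0.506, -1.935]
contact_force: [-4.3, -1.2, 12.3]
grip_width: 0.0111
```

```bash
python3 -c "
from st import *
o,M=st();print(o['moment'])"
```

```text
t 103.55 p [ 0.4597 -0.0487  0.0261] jaw -60.66 xax [-0.0012 -0.0009 -1.    ] F [-4.2737 -1.2224 12.2721] w 0.0111 j [-0.7898  0.691   1.0095  2.2402 -0.9381  0.7315 -0.1686]
[-0.3208  0.8015  1.1022]
```

>>> apply_moves:
  increments: "6 0 0 0 0.2 0 0;6 0 0 0 0 0 0;35 0 0 0 0 0 0;35 0 0 0 0 0 0;35 0 0 0 0 0 0;35 -0.04 0 0 0 0 0;35 -0.04 0 0 0 0 0;35 -0.04 0 0 0 0 0"

```text
clock: 104.35
tcp_pos: [0.4596, -0.0483, 0.1468]
orientation: [1.95, 0.482, -1.953]
contact_force: [0.7, 1.0, -0.2]
grip_width: 0.0346
```

>>> apply_moves:
  increments: "35 0 0.0235 -0.0291 0 0 0;35 0 0.0235 -0.0291 0 0 0;35 0 0.0235 -0.0291 0 0 0;35 0 0.0235 -0.0291 0 0 0;35 0 0.0235 -0.0291 0 0 0;35 0 0 0 -0.9215 0 0;35 0 0 0 -0.9215 0 0;35 0 0 0 -0.9215 0 0"

```text
clock: 105.15
tcp_pos: [0.6436, -0.0846, 0.145]
orientation: [1.736, 0.756, -1.738]
contact_force: [0.4, 0.2, 0.5]
grip_width: 0.035
```

>>> apply_moves:
  increments: "35 0 0 0 -0.9215 0 0;35 0 0 0 -0.9215 0 0;35 0 0 0 -0.9215 0 0;35 0 0 0 -0.9215 0 0;35 0 0 0 -0.9215 0 0;35 0 0 0 -0.9215 0 0;35 0 0 0 -0.9215 0 0;35 0 0 0 -0.9215 0 0"

```text
clock: 105.95
tcp_pos: [0.6434, -0.0842, 0.1453]
orientation: [1.109, 1.271, -1.11]
contact_force: [-0.6, -0.8, 0.1]
grip_width: 0.0351
```

>>> apply_moves:
  increments: "35 0 0 0 -0.9215 0 0;35 0 0 0 -0.9215 0 0;35 0.03 0 0 0 0 0;35 0.018 0 0 0 0 0;35 0 0 0 0 0 0;35 0 0 0 0 0 0;35 0 0 0 0 0 0;35 0 0 0 0 0 0"

```text
clock: 106.75
tcp_pos: [0.6444, -0.0845, 0.0987]
orientation: [0.947, 1.354, -0.946]
contact_force: [-0.1, -0.5, 0.5]
grip_width: 0.0349
```

Run:
```python
from meas import *
from st import go
go(.6434,-.0843,.034,20.4)
t=snap("top","top13");box=(235,140,360,255);im=crop(t,*box);h=cv2.cvtColor(im,cv2.COLOR_BGR2HSV)
red=((h[...,0]<8)|(h[...,0]>170))&(h[...,1]>120)&(h[...,2]>60)
for a,m,ce in blobs(red,15):
    b,_=rect(m);q=np.array([onz(t,*full(x,*box[:2]),.070)[:2] for x in b])
    e=max([q[1]-q[0],q[2]-q[1]],key=np.linalg.norm);print("red",q.mean(0),np.linalg.norm(q[0]-q[1]),np.linalg.norm(q[2]-q[1]),np.degrees(np.arctan2(e[1],e[0]))%180)
```

```text
t 106.75 p [ 0.6444 -0.0845  0.0987] jaw 20.13 xax [ 0.0015 -0.0002 -1.    ] F [-0.1483 -0.5194  0.4624] w 0.0349 j [-0.4517  0.6623  0.7087  1.7527 -0.5256  0.9237  0.8299]
tool shift [ 0.0647 -0.0009 -0.0006] per row [ 0.0081 -0.0001 -0.0001]
turn deg about x -0.26651494173552237 units total -0.03876302699204763
tilt units [ 0.      0.0054 -0.0111]
red [0.677  0.0981] 0.010125316238977269 0.03795179909790314 36.06352286510122
red [0.6119 0.0568] 0.030720175091447203 0.013408787273875478 132.94584903407676
red [0.4949 0.1346] 0.03814310790105438 0.011425230208992124 125.71324920876863
```

>>> apply_moves:
  increments: "35 0.02 -0.0003 0 0 0 0;35 0.02 0 0 0 0 0;35 0.015 0 0 0 0 0;35 0.0095 0 0 0 0 0;35 0 0 0 0 0 0;35 0 0 0 0 0 0;35 0 0 0 0 0 0;35 0 0 0 0 0 0"

```text
clock: 107.6
tcp_pos: [0.644, -0.0845, 0.0341]
orientation: [0.947, 1.354, -0.946]
contact_force: [-1.0, -0.1, 0.2]
grip_width: 0.035
```

>>> apply_moves:
  increments: "20 0 0 0 0 0 0;6 0 0 0 0 0 0;6 0 0 0 0 0 0;6 0 0 0 0 0 0;6 0 0 0 0 0 0;6 0 0 0 0 0 0;6 0 0 0 0 0 0;6 0 0 0 0 0 0"

```text
clock: 108.4
tcp_pos: [0.6433, -0.0845, 0.0336]
orientation: [0.947, 1.356, -0.947]
contact_force: [-3.1, -0.1, 5.6]
grip_width: 0.0115
```

```bash
python3 -c "
from st import *
o,M=st();print(o['moment'])"
```

```text
t 108.4 p [ 0.6433 -0.0845  0.0336] jaw 20.13 xax [-0.0002  0.0003 -1.    ] F [-3.0944 -0.0925  5.5991] w 0.0115 j [-0.4093  0.7403  0.6454  1.7829 -0.5885  0.8204  0.8767]
[0.0795 0.5306 0.046 ]
```

>>> apply_moves:
  increments: "6 0.0003 0 0 0.95 0 0;6 0.0003 0 0 0.95 0 0;6 0.0003 0 0 0.95 0 0;6 0.0003 0 0 0.95 0 0;6 0.0003 0 0 0.95 0 0;6 0.0003 0 0 0.95 0 0;6 0.0003 0 0 0.95 0 0;6 0.0003 0 0 0.95 0 0"

```text
clock: 109.2
tcp_pos: [0.6434, -0.0847, 0.0313]
orientation: [1.612, 0.887, -1.612]
contact_force: [-3.3, -0.1, 6.1]
grip_width: 0.0114
```

>>> apply_moves:
  increments: "6 0.0003 0 0 0.95 0 0;6 0.0003 0 0 0.95 0 0;6 0.0003 0 0 0.95 0 0;6 0.0003 0 0 0.95 0 0;6 0.0003 0 0 0.95 0 0;6 0.0003 0 0 0.95 0 0;6 0.0003 0 0 0.95 0 0;6 0.0003 0 0 0.95 0 0"

```text
clock: 110.0
tcp_pos: [0.6434, -0.0848, 0.029]
orientation: [2.173, 0.102, -2.173]
contact_force: [-3.4, 0.6, 5.2]
grip_width: 0.0115
```

>>> apply_moves:
  increments: "6 0.0003 0 0 0.95 0 0;6 0.0003 0 0 0.95 0 0;6 0.0003 0 0 0.95 0 0;6 0.0003 0 0 0.95 0 0;6 0.0003 0 0 0.95 0 0;6 0.0003 0 0 0.95 0 0;6 0 0 0 0 0 0;6 0 0 0 0 0 0"

```text
clock: 110.8
tcp_pos: [0.6433, -0.0849, 0.0272]
orientation: [-1.888, 0.571, 1.888]
contact_force: [-3.2, 0.0, 6.8]
grip_width: 0.0112
```

```bash
python3 -c "
from st import *
o,M=st();print(o['moment'])"
```

```text
t 110.8 p [ 0.6433 -0.0849  0.0272] jaw -123.58 xax [-0.0002 -0.0007 -1.    ] F [-3.2106  0.0369  6.8116] w 0.0112 j [-0.6708  1.0524  1.1692  1.8011 -1.1013  1.1107 -1.2464]
[ 0.049   0.6398 -0.1283]
```

Remaining 22.5° + ~5.5° ≈ 4.1 units.

>>> apply_moves:
  increments: "6 0.0003 0 0 0.95 0 0;6 0.0003 0 0 0.95 0 0;6 0.0002 0 0 0.8 0 0;6 0 0 0 0.6 0 0;6 0 0 0 0.5 0 0;6 0 0 0 0.3 0 0;6 0 0 0 0 0 0;6 0 0 0 0 0 0"

```text
clock: 111.6
tcp_pos: [0.6432, -0.0848, 0.0262]
orientation: [-1.565, 0.934, 1.565]
contact_force: [-3.6, -0.8, 5.3]
grip_width: 0.0112
```

```bash
python3 -c "
from st import *
o,M=st();print(o['moment'])"
```

```text
t 111.6 p [ 0.6432 -0.0848  0.0262] jaw -151.56 xax [-0.0011 -0.0014 -1.    ] F [-3.5737 -0.7862  5.2796] w 0.0112 j [-0.6923  1.1163  1.2404  1.802  -1.1678  1.1758 -1.6945]
[-0.1142  0.7587  1.2994]
```

>>> apply_moves:
  increments: "35 0 0 0 0 0 0;35 0 0 0 0 0 0;35 0 0 0 0 0 0;35 -0.04 0 0 0 0 0;35 -0.04 0 0 0 0 0;35 -0.04 0 0 0 0 0;35 0 0 0 -0.931 0 0;35 0 0 0 -0.931 0 0"

```text
clock: 112.4
tcp_pos: [0.6441, -0.0846, 0.1471]
orientation: [-1.719, 0.776, 1.715]
contact_force: [-0.5, 0.1, -0.3]
grip_width: 0.0349
```

>>> apply_moves:
  increments: "35 0 0 0 -0.931 0 0;35 0 0 0 -0.931 0 0;35 0 0 0 -0.931 0 0;35 0 0 0 -0.931 0 0;35 0 0 0 -0.931 0 0;35 0 0 0 -0.931 0 0;35 0 0 0 -0.931 0 0;35 0 0 0 -0.931 0 0"

```text
clock: 113.2
tcp_pos: [0.6433, -0.0842, 0.1456]
orientation: [2.199, 0.049, -2.2]
contact_force: [0.0, -0.6, 0.2]
grip_width: 0.0345
```

>>> apply_moves:
  increments: "35 0 0 0 -0.931 0 0;35 0 0 0 -0.931 0 0;35 0 0 0 -0.931 0 0;35 0 0 0 -0.931 0 0;35 0 0 0 -0.931 0 0;35 0 0 0 -0.931 0 0;35 0 0 0 -0.931 0 0;35 0 0 0 -0.931 0 0"

```text
clock: 114.0
tcp_pos: [0.6433, -0.0843, 0.1456]
orientation: [1.659, 0.84, -1.659]
contact_force: [-0.3, 0.7, 0.1]
grip_width: 0.0352
```

>>> apply_moves:
  increments: "35 0 0 0 -0.931 0 0;35 0 0 0 -0.931 0 0;35 0 0 0 -0.931 0 0;35 0 0 0 -0.931 0 0;35 0 0 0 -0.931 0 0;35 0 0 0 -0.931 0 0;35 0 0 0 -0.931 0 0;35 0 0 0 -0.931 0 0"

```text
clock: 114.8
tcp_pos: [0.6432, -0.0844, 0.1456]
orientation: [1.015, 1.322, -1.015]
contact_force: [0.6, -0.1, -0.5]
grip_width: 0.0349
```

>>> apply_moves:
  increments: "35 0 0 0 -0.931 0 0;35 0 0 0 -0.931 0 0;35 0 0 0 -0.931 0 0;35 0 0 0 0 0 0;35 0 0 0 0 0 0;35 0 0 0 0 0 0;35 0 0 0 0 0 0;35 0 0 0 0 0 0"

```text
clock: 115.6
tcp_pos: [0.6434, -0.0843, 0.1457]
orientation: [0.764, 1.433, -0.764]
contact_force: [-0.5, -0.6, -0.6]
grip_width: 0.0353
```

```bash
python3 -c "
from st import *
go(.4962,.1349,.146,34)"
```

```text
t 115.6 p [ 0.6434 -0.0843  0.1457] jaw 33.85 xax [-0.0003 -0.0001 -1.    ] F [-0.513  -0.6494 -0.5872] w 0.0353 j [-0.4165  0.5776  0.6467  1.7181 -0.4061  0.9838  0.9721]
tool shift [-0.0003 -0.0001 -0.2641] per row [-0.    -0.    -0.033]
turn deg about x -0.15148417089235977 units total -0.02203247955604529
tilt units [ 0.     -0.0008  0.0021]
```

>>> apply_moves:
  increments: "35 0 0 -0.0377 0 0 0;35 0 0 -0.0377 0 0 0;35 0 0 -0.0377 0 0 0;35 0 0 -0.0377 0 0 0;35 0 0 -0.0377 0 0 0;35 0 0 -0.0377 0 0 0;35 0 0 -0.0379 0 0 0;35 0.02 0 0 0 0 0"

```text
clock: 116.4
tcp_pos: [0.495, 0.1412, 0.127]
orientation: [0.761, 1.436, -0.754]
contact_force: [0.7, 0.7, -0.1]
grip_width: 0.035
```

>>> apply_moves:
  increments: "35 0.03 0 0 0 0 0;35 0 0 0 0 0 0;35 0 0 0 0 0 0;35 0 0 0 0 0 0;35 0 0 0 0 0 0;35 0 0 0 0 0 0;35 0 0 0 0 0 0;35 0 0 0 0 0 0"

```text
clock: 117.2
tcp_pos: [0.4963, 0.1349, 0.0961]
orientation: [0.764, 1.432, -0.763]
contact_force: [0.7, 0.1, -0.7]
grip_width: 0.035
```

```bash
python3 -c "
from st import *
go(.4962,.1349,.034,34)"
```

```text
t 117.2 p [0.4963 0.1349 0.0961] jaw 33.88 xax [ 0.0003  0.0004 -1.    ] F [ 0.6963  0.0743 -0.6977] w 0.035 j [-0.8916  0.4325  0.6352  2.0751 -0.3755  0.7462  0.5712]
tool shift [ 0.0621 -0.0001 -0.0001] per row [ 0.0078 -0.     -0.    ]
turn deg about x -0.11882370528653041 units total -0.01728220738891123
tilt units [ 0.     -0.0014 -0.0036]
```

>>> apply_moves:
  increments: "35 0.02 0 0 0 0 0;35 0.02 0 0 0 0 0;35 0.015 0 0 0 0 0;35 0.007 0 0 0 0 0;35 0 0 0 0 0 0;35 0 0 0 0 0 0;35 0 0 0 0 0 0;35 0 0 0 0 0 0"

```text
clock: 118.0
tcp_pos: [0.4966, 0.135, 0.0345]
orientation: [0.764, 1.432, -0.763]
contact_force: [-0.1, -0.6, 1.0]
grip_width: 0.035
```

>>> apply_moves:
  increments: "20 0 0 0 0 0 0;6 0 0 0 0 0 0;6 0 0 0 0 0 0;6 0 0 0 0 0 0;6 0 0 0 0 0 0;6 0 0 0 0 0 0;6 0 0 0 0 0 0;6 0 0 0 0 0 0"

```text
clock: 118.8
tcp_pos: [0.4963, 0.1349, 0.0341]
orientation: [0.764, 1.433, -0.763]
contact_force: [-1.4, 0.4, 5.8]
grip_width: 0.0111
```

>>> apply_moves:
  increments: "6 0.0003 0 0 0.95 0 0;6 0.0003 0 0 0.95 0 0;6 0.0003 0 0 0.95 0 0;6 0.0003 0 0 0.95 0 0;6 0.0003 0 0 0.95 0 0;6 0.0003 0 0 0.95 0 0;6 0.0003 0 0 0.95 0 0;6 0.0003 0 0 0.95 0 0"

```text
clock: 119.6
tcp_pos: [0.4964, 0.1349, 0.0318]
orientation: [1.445, 1.038, -1.444]
contact_force: [-1.0, -0.4, 7.1]
grip_width: 0.0115
```

```bash
python3 -c "
from st import *
o,M=st();print(o['moment'])"
```

```text
t 119.6 p [0.4964 0.1349 0.0318] jaw -18.62 xax [ 0.0004  0.0004 -1.    ] F [-0.9558 -0.3968  7.1176] w 0.0115 j [-0.984   0.6203  0.7853  2.1148 -0.7054  0.6872 -0.044 ]
[-0.1298  0.3979  0.0781]
```

>>> apply_moves:
  increments: "6 0.0003 0 0 0.95 0 0;6 0.0003 0 0 0.95 0 0;6 0.0003 0 0 0.95 0 0;6 0.0003 0 0 0.95 0 0;6 0.0003 0 0 0.95 0 0;6 0.0003 0 0 0.95 0 0;6 0.0003 0 0 0.95 0 0;6 0.0003 0 0 0.95 0 0"

```text
clock: 120.4
tcp_pos: [0.4966, 0.1347, 0.0295]
orientation: [2.041, 0.344, -2.04]
contact_force: [-2.4, -0.7, 7.5]
grip_width: 0.0112
```

>>> apply_moves:
  increments: "6 0.0003 0 0 0.95 0 0;6 0.0003 0 0 0.95 0 0;6 0.0003 0 0 0.95 0 0;6 0.0003 0 0 0.95 0 0;6 0.0003 0 0 0.95 0 0;6 0.0003 0 0 0.95 0 0;6 0 0 0 0 0 0;6 0 0 0 0 0 0"

```text
clock: 121.2
tcp_pos: [0.4965, 0.1346, 0.0277]
orientation: [-2.034, 0.356, 2.033]
contact_force: [-1.5, -0.6, 7.7]
grip_width: 0.0112
```

```bash
python3 -c "
from st import *
o,M=st();print(o['moment'])"
```

```text
t 121.2 p [0.4965 0.1346 0.0277] jaw -109.83 xax [ 0.0005 -0.0002 -1.    ] F [-1.4755 -0.6126  7.7073] w 0.0112 j [-1.1816  0.8615  1.1378  2.126  -1.0605  0.9093 -1.3136]
[-0.0408  0.3784 -0.067 ]
```

Remaining to −146.1: 36.3° + ~5.5° = 6.1 units.

>>> apply_moves:
  increments: "6 0.0003 0 0 0.95 0 0;6 0.0003 0 0 0.95 0 0;6 0.0003 0 0 0.95 0 0;6 0.0003 0 0 0.95 0 0;6 0.0003 0 0 0.9 0 0;6 0 0 0 0.8 0 0;6 0 0 0 0.6 0 0;6 0 0 0 0 0 0"

```text
clock: 122.0
tcp_pos: [0.4964, 0.1345, 0.0261]
orientation: [-1.565, 0.935, 1.564]
contact_force: [-2.7, -1.3, 7.7]
grip_width: 0.0112
```

>>> apply_moves:
  increments: "6 0 0 0 0 0 0;6 0 0 0 0 0 0;6 0 0 0 0 0 0;6 0 0 0 0 0 0;6 0 0 0 0 0 0;6 0 0 0 0 0 0;6 0 0 0 0 0 0;6 0 0 0 0 0 0"

```text
clock: 122.8
tcp_pos: [0.4964, 0.1346, 0.0261]
orientation: [-1.566, 0.933, 1.565]
contact_force: [-0.7, -1.0, 7.3]
grip_width: 0.0109
```

```bash
python3 -c "
from st import *
o,M=st();print(o['moment'])"
```

```text
t 122.8 p [0.4964 0.1346 0.0261] jaw -151.53 xax [-0.0002 -0.0013 -1.    ] F [-0.6807 -1.0353  7.3365] w 0.0109 j [-1.2253  0.9837  1.2549  2.128  -1.1708  1.0321 -1.9502]
[-0.3115  0.4204  1.2803]
```

>>> apply_moves:
  increments: "35 0 0 0 0 0 0;35 0 0 0 0 0 0;35 0 0 0 0 0 0;35 -0.04 0 0 0 0 0;35 -0.04 0 0 0 0 0;35 -0.04 0 0 0 0 0;35 0 0 0.035 0 0 0;35 0 0 0.035 0 0 0"

```text
clock: 123.6
tcp_pos: [0.4636, 0.197, 0.147]
orientation: [-1.56, 0.933, 1.559]
contact_force: [-0.1, 1.1, 0.1]
grip_width: 0.035
```

>>> apply_moves:
  increments: "35 0 0 0.035 0 0 0;35 0 0 0.035 0 0 0;35 0 0 0.035 0 0 0;35 0 0 0 0 0 0;35 0 0 0 0 0 0;35 0 0 0 0 0 0;35 0 0 0 0 0 0;35 0 0 0 0 0 0"

```text
clock: 124.4
tcp_pos: [0.4138, 0.288, 0.1459]
orientation: [-1.561, 0.935, 1.561]
contact_force: [0.7, -1.1, 0.2]
grip_width: 0.0352
```

Run:
```python
from meas import *
from st import st
st();t=snap("top","top14");s=snap("side","side14");box=(235,140,360,255);im=crop(t,*box);h=cv2.cvtColor(im,cv2.COLOR_BGR2HSV)
red=((h[...,0]<8)|(h[...,0]>170))&(h[...,1]>120)&(h[...,2]>60)
for a,m,ce in blobs(red,15):
    b,_=rect(m);q=np.array([onz(t,*full(x,*box[:2]),.068)[:2] for x in b])
    e=max([q[1]-q[0],q[2]-q[1]],key=np.linalg.norm);print("red",q.mean(0),np.degrees(np.arctan2(e[1],e[0]))%180)
out=np.zeros((600,800,3),np.uint8)
out[:400,:400]=cv2.resize(t["color"][145:250,245:350],(400,400),interpolation=cv2.INTER_CUBIC)
out[:400,400:]=cv2.resize(s["color"][145:245,265:385],(400,400),interpolation=cv2.INTER_CUBIC)
out[400:,:320]=cv2.resize(t["color"],(320,200))
cv2.imwrite("pics/v14.png",cv2.convertScaleAbs(out,alpha=1.5))
```

```text
t 124.4 p [0.4138 0.288  0.1459] jaw -151.87 xax [-0.      0.0002 -1.    ] F [ 0.7343 -1.1066  0.1617] w 0.0352 j [-1.6852  0.7885  1.4348  2.0776 -0.8899  1.1306 -2.4726]
red [0.6775 0.0985] 34.95833561884052
red [ 0.641  -0.0838] 122.86188484333715
red [0.6051 0.051 ] 36.87189881737322
red [0.495  0.1343] 124.85328440302564
red [ 0.4586 -0.0483] 31.42703454433979
```

View pics/v14.png

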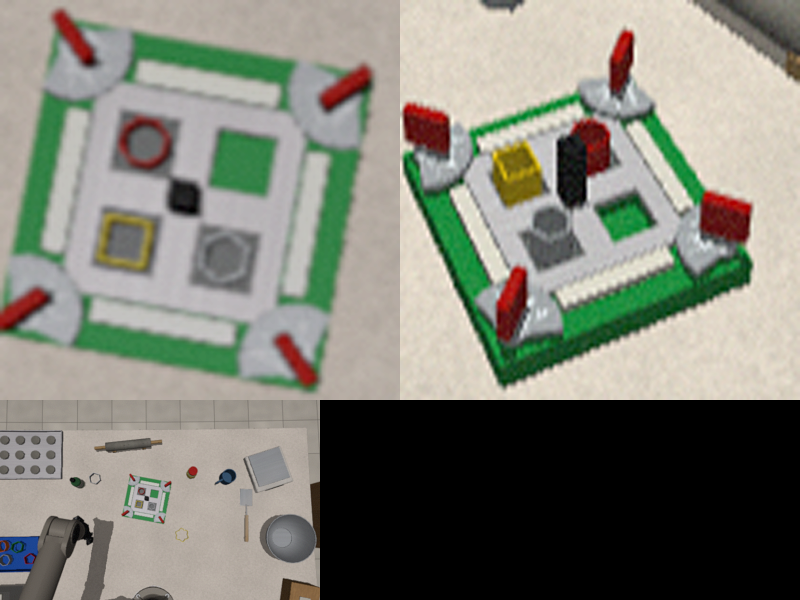

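All four washers lie over the plate's corners, with the wings within 2.5° of their final directions (35°, 123°, 125° and 31°, against 33.9° and 123.9° expected). The plate and cutters are in place and the bystanders look undisturbed. Handing in.

```bash
python3 -c "
from bench import r
print(r.hand_in(), r.get_obs()['clock'])"
```

```text
the job is handed in; nothing more can be done
the job is handed in; nothing more can be done
```

The die is made up and handed in at about 124 s. The square, octagon and hexagon inserts are seated flat in three pockets. The retainer plate lies in its recess with the cutters through its windows. The nuts were tightened in cross order: +x+y corner, then its diagonal, then the other pair.

**Last checks**
- **Nuts:** each showed a clear reaction of about 1.1–1.4 Nm at its stop. All four washers lie over the plate's corners. The wings measured 35°, 123°, 125° and 31°, against about 33.9° and 123.9° at the stop, which is within the picture's accuracy.
- **Plate and inserts:** in the last picture the plate is flat and all three cutters stand through it. I didn't measure the gap between plate and block.
- **Bystanders:** they look unmoved in that picture, but I didn't measure them.

**What went wrong or disagreed**
- **Tool length:** the fingertips turned out to sit about 17 mm behind the reported TCP, not 17 mm ahead of it. My first grasp closed above the cutter, so I corrected the heights from pictures and contact.
- **Camera offset:** the camera read about 1.3 mm low in x at the die.
- **Octagon:** its first placing jammed tilted on the pocket edge. While trying to free it the wrist force reached 43 N through the fingertips. That is under the 120 N wrist limit; the 40 N limit is for the arm or gripper body. I re-gripped it on the table and seated it cleanly.
- **Plate moved:** it had been knocked a few centimetres aside, so I measured it again before picking it up.

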